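Stock-take: return the counted bin to its pigeon-hole and hang its marker on the tag rail

ROBOT

A 6-joint arm with a two-finger parallel gripper is mounted at the origin on the work surface. World frame = base frame: x ahead of the robot, y to its left, z up, the work surface at z = 0. Lengths are in m, angles in rad, forces in N, time in s.
With the tool pointing down it reaches from about 0.35 to 0.775 m from the base axis. Payload 5.5 kg.
Tool frame: the origin (TCP) lies on the mounting face of the last link; the fingertips stand 173 mm ahead of it and the grasp point (between the pads) lies 155 mm ahead of it; z points along the fingers, y is the direction in which the jaws open and shut (so a half turn about z gives the same grasp; the last joint's range is limited). The gripper opens to 85 mm and grips with 20 to 120 N. Pads are 22 mm wide; open, the fingers measure 114 mm over their backs; the gripper's body (76 mm by 85 mm) begins 54 mm behind the grasp point. The pads swing forward as they close: fully open they stand 13 mm farther back than shut.
Start: joints at [1.123, 0.313, 0.046, 1.304, 0, 1.431], TCP at [0.174, 0.548, 0.405] pointing down, gripper open.
Joint ranges: [-2.76, 2.76], [-0.86, 1.69], [-1.03, 1.26], [-2.2, 2.34], [-1.47, 1.5], [-3.14, 3.14]. Speed limits (rad/s): [2.57, 2.57, 3.14, 3.14, 3.14, 3.14].

INTERFACE

Orientations are given as a unit quaternion [w, x, y, z].
In Python, from workcell import get_state, eyes, env gives the robot as it stands. The module is installed in compiled form; this text tells all that it offers.
- The arm moves only by the tool carry_out, never from a script. Its argument "motion" is a list of rows, each an object of numbers: "jaw": the opening, from -1 (shut) to 1 (fully open); "tx", "ty", "tz": the shift along the tool's x, y, z in cm; "wx", "wy", "wz": the turn, a rotation vector about the tool's x, y, z in degrees. In form: [{"jaw": .., "tx": .., "ty": .., "tz": .., "wx": .., "wy": .., "wz": ..}, ...]. A call has 1 to 20 rows; each row shifts and turns the commanded pose from where the row before left it, along the tool's axes as they then stand; what a row does not reach is not made up. A row lasts 1/8 s, in which the tool goes at most 62.5 mm and 10.7 degrees, less where a joint would pass 70% of its speed; a pose out of reach is approached as far as the arm can. A call with a gripper value outside its range is refused whole. The fingers move at their own pace and stop on an object; "force" is the grip in N (left out, the last holds). Time passes only in rows, so rows that do not move let the fingers close. It gives the time, the measured TCP pose, the force and the opening at its end, in the units of the state.
- get_state(): the state, without advancing time (a new reading comes with each control period).
- eyes.read_camera(name): name is "scene" or "top" or "wrist"; returns the picture (384x512x3 uint8, blue, green, red); there is no depth.
- eyes.calibration(name): a dict with "K" (3x3 intrinsics, pixels), "camera_from_world" (4x4, takes a point from world to camera coordinates). Camera axes: x right, y up, looking along -z (the intrinsics and any distortion apply to the point x, -y, -z); pixel columns grow to the right and rows downward; lengths in m; the calibration is good to about 2 mm. A picture is of the moment at which its call begins: read the wrist's pose just before it. calibration takes no time and is no camera call; for the wrist camera it gives the pose at the moment of the call.
- env.hand_in(): hands the job in, once; it reports no verdict.
The state is a dict: "clock": time; "joint_pos": joint angles; "qvel": joint speeds; "tau": joint torques, N m; "tcp_pos": TCP position; "orientation": TCP orientation; "wrist_force": force on the tool from outside, world axes, zero at the start; "ft_torque": the same for the moment, N m; "finger_gap": finger opening in m.
Only numpy, scipy, OpenCV 4.12 (cv2) and the standard library are available. Lean on these libraries where they do the work, as an engineer would, in place of code of your own. Each camera call takes 0.05 s, during which the arm holds its last target.

TASK

The bin of nuts on the counting scale has been counted: put it back in the one empty pigeon-hole of the rack, low front outwards, pushed fully home against the back, and keep it level so that no nuts spill. Hang the green marker saddle that stands on the bench squarely over the steel rail above that same pigeon-hole, astride the rail and hanging freely like its two neighbours. Leave the other bins and their markers where they are.

Things in the scene. Friction and masses are not known exactly. Their poses are not given: they have to be found in the camera images.
- bin: Counted stock bin, kraft board, yellow label in front, dark and bright steel nuts (fixed, to 35 high), about 0.8 kg, on the scale. 190 long (x), 62 wide (y); sides 3.5 thick, 60 high, sloping over the front 40 mm to a front wall 30 high. Origin: centre of underside; x from low front to high back, z up. Mass centre near mid-length; can be gripped there across its width.
- bin_front (a point): Middle of the outer face of the bin's low front wall, 15 mm above its underside, at x = -95 mm in bin's frame.
- home: The empty pigeon-hole (which of the three varies), marked by teal tape on its ledge. Origin and axes coincide with bin's when the bin is fully home (to 1 mm): on the bay floor, 40 above the bench, x into the bay, y along the row, z up. Back wall at x = 96. Bay 68 wide, 72 high, dividers 8 thick with rounded noses, bays 76 apart.
- mouth (a point): Middle of the empty bay's mouth at floor level, x = -69 in home's frame. A home bin stands out 26 mm in front of it, as the neighbours do. In front of the mouth the floor runs on level as an open ledge, 115 mm deep.
- rail_spot (a point): Point on top of the tag rail above the middle of the empty bay: x = -19, y = 0, z = 169 in home's frame. The rail (12 diameter) runs along home's y.
- rack: Fixed three-bay pigeon-hole rack, white and grey sheet metal, 236 wide, base 40 high whose front 115 mm is the open ledge. Origin: on the bench under the middle of the mouth plane; x into the bays, y along the row, z up. Roof top at z = 118. Tag rail: steel bar, 12 diameter, on two end posts over the roof, along y from -112 to 112 at x = 50, centre z = 203.
- tag: Green marker: rigid plastic saddle (inverted U) standing on its two feet on the bench, 40 g. 50 long along y (the crown runs along y), outside 35 and inside 28 across (x), 62 high, 3.5 thick, a blank white card on both faces. Origin: between its feet, at the bottom; z up. Alike both ways round. Can be gripped across its 35 mm from above, leaving the inside free.
- tag_under (a point): Middle of the underside of the green marker's crown, 58.5 mm above tag's origin: the spot that rests on top of the rail.
- scale: Fixed bench counting scale, off-white, 220 x 200, with a steel pan whose top is 56 mm above the bench and spans x = -45 to +105 and y = +-95 from the origin. Origin: centre of its underside on the bench.
- bin_left: Bin in another bay, mostly brass-coloured nuts. Same build as bin; a bystander.
- bin_right: Bin in another bay, rusty brown nuts. Same build as bin; a bystander.
- tag_left: Green marker hanging on the rail above bin_left. Same build as tag; a bystander.
- tag_right: Green marker hanging on the rail above bin_right. Same build as tag; a bystander.
There are look-alikes about, which are no part of the job. What is shaped like the bin but red is not meant.

How it is judged:
At the end, for the whole second after the job is handed in: Bin level on the floor of the empty bay, low front outwards, within 6 mm of fully home; green marker astride the rail above that bay, crown on the rail within 20 mm of the bay's middle, turned under 0.35 rad and tilted under 0.3 rad; both released and at rest (x of bin_front in the frame of home below -0.08 m and x of bin in the frame of home above -0.006 m and y of bin in the frame of home between -0.008 and 0.008 m and z of bin in the frame of home between -0.005 and 0.005 m and angle between bin's own z axis and vertical below 0.05 rad and linear speed of bin below 0.02 m/s and x of tag_under in the frame of rail_spot between -0.015 and 0.015 m and y of tag_under in the frame of rail_spot between -0.02 and 0.02 m and z of tag_under in the frame of rail_spot between -0.008 and 0.005 m and angle between tag's own z axis and vertical below 0.3 rad and angle between the y axis of tag and the y axis of home, either way round below 0.35 rad and contact force between tag and rack above 0.05 N and linear speed of tag below 0.05 m/s); the robot touches nothing.
It fails at once if the counted bin was tipped by more than 0.35 rad (nuts would spill) (angle between bin's own z axis and vertical above 0.35 rad).
It fails at once if a bin in another bay was moved by more than 15 mm (distance of any of bin_left, bin_right from where it was at the start of the episode above 0.015 m).
It fails at once if a marker over another bay was moved by more than 20 mm (distance of any of tag_left, tag_right from where it was at the start of the episode above 0.02 m).
It also fails if it takes over 58 s, if anything falls off the work surface, if the arm or the gripper's body presses on something with over 40 N, if the wrist force passes 120 N, or if a joint passes its speed limit or range.

## Working session

There is one attempt and no reset: what is moved stays moved. The work goes in short steps, Python scripts to look and compute and a tool call to move; the robot and the scene stay as the last step left them, time stands still between calls to the robot, and variables do not carry over. Pictures are saved under pics/ and viewed, and the job is handed in when it is done.

Besides the shell and the picture viewer there is one more tool, called after "Emit:" as name(argument=value, ...), one argument or row to a line, values as JSON. carry_out: Moves the arm, as the interface text tells. Its arguments: {"type":"object","properties":{"motion":{"type":"array"},"force":{"type":"number"}},"required":["motion"]}

```bash
mkdir -p pics
python3 - <<'E'
from workcell import get_state, eyes, env
import cv2
s=get_state();print({k:(v if isinstance(v,float) else [round(float(x),3) for x in v] if hasattr(v,'__len__') else v) for k,v in s.items()})
for n in ["scene","top","wrist"]:
    im=eyes.read_camera(n); cv2.imwrite(f"pics/{n}0.png",im)
    c=eyes.calibration(n); print(n,{k:(v.tolist() if hasattr(v,'tolist') else v) for k,v in c.items()})
E
```

```text
{'clock': 0.0, 'joint_pos': [1.123, 0.314, 0.045, 1.304, -0.0, 1.431], 'qvel': [0.001, 0.001, 0.001, 0.0, -0.001, 0.0], 'tau': [-0.001, -48.063, 29.853, 0.019, -0.0, 0.0], 'tcp_pos': [0.174, 0.548, 0.404], 'orientation': [-0.0, 0.153, 0.988, -0.001], 'wrist_force': [0.195, -0.235, -0.814], 'ft_torque': [-0.017, -0.042, -0.017], 'finger_gap': 0.08546397741131151}
scene {'K': [[475.3124456661561, 0.0, 259.5830660404451], [0.0, 475.3124456661561, 193.83109385833953], [0.0, 0.0, 1.0]], 'camera_from_world': [[0.8821701158625843, 0.4706758820928964, -0.015495182963377012, -0.4014533448902575], [-0.2750511293615313, 0.5416678773989566, 0.7943190711742074, 0.13558414143537606], [0.3822600723538111, -0.6964625794758702, 0.6073031470969635, -2.0712722939615995], [0.0, 0.0, 0.0, 1.0]]}
top {'K': [[452.3210502671925, 0.0, 254.68407250011015], [0.0, 452.3210502671925, 192.03351113592927], [0.0, 0.0, 1.0]], 'camera_from_world': [[0.01973188689110977, -0.9997972203269833, -0.004021301549730729, -0.21743492111640333], [0.9970788157036697, 0.019381083983781692, 0.07387969178726089, -0.5828915824059822], [-0.07378677330445829, -0.005467340308689132, 0.9972590537444446, -1.3673467830801749], [0.0, 0.0, 0.0, 1.0]]}
wrist {'K': [[316.1855260436103, 0.0, 256.6627386067174], [0.0, 316.1855260436103, 192.106483628997], [0.0, 0.0, 1.0]], 'camera_from_world': [[0.30296972203680866, 0.9529982761635121, -0.0019060845508911714, -0.5734722319509882], [-0.9043144899031745, 0.28686030317480155, -0.31611148320430205, 0.04124582324457127], [-0.30070691857704523, 0.09749590807740212, 0.9487201363036745, -0.3803176138427001], [0.0, 0.0, 0.0, 1.0]]}
```

View pics/scene0.png

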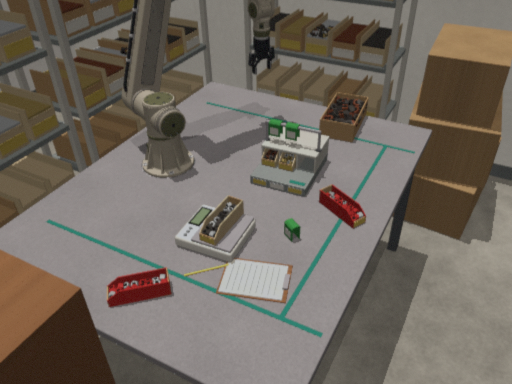

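View pics/top0.png

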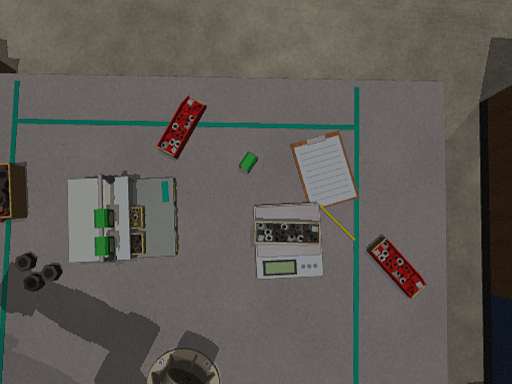

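View pics/wrist0.png

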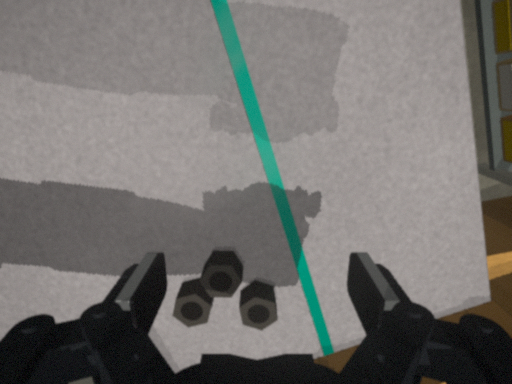

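Rack is at left in the top view. The teal tape at (165,190) marks the far bay as empty. The counted bin candidates are the kraft bin on the scale (287,232) and two red bins (182,127) and (397,266). The loose green saddle is at (248,162). I'll enlarge to confirm.

Run:
```python
import cv2,numpy as np
t=cv2.imread('pics/top0.png');s=cv2.imread('pics/scene0.png')
a=cv2.resize(t[140:290,230:330],(400,600),interpolation=cv2.INTER_CUBIC)
b=cv2.resize(s[185:265,165:315],(400,213),interpolation=cv2.INTER_CUBIC)
c=cv2.resize(s[105:195,240:340],(400,360),interpolation=cv2.INTER_CUBIC)
r=np.zeros((600,400,3),np.uint8);r[:213]=b;r[220:580]=c
cv2.imwrite('pics/crop0.png',np.hstack([a,r]))
d=cv2.resize(t[165:275,60:190],(780,600),interpolation=cv2.INTER_CUBIC)
cv2.imwrite('pics/crop1.png',d)
```

```text
(no output)
```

View pics/crop0.png

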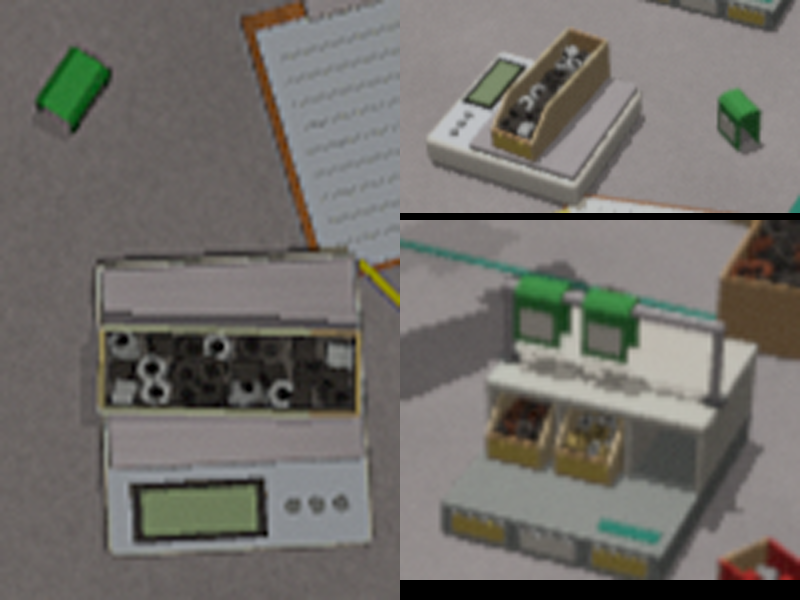

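View pics/crop1.png

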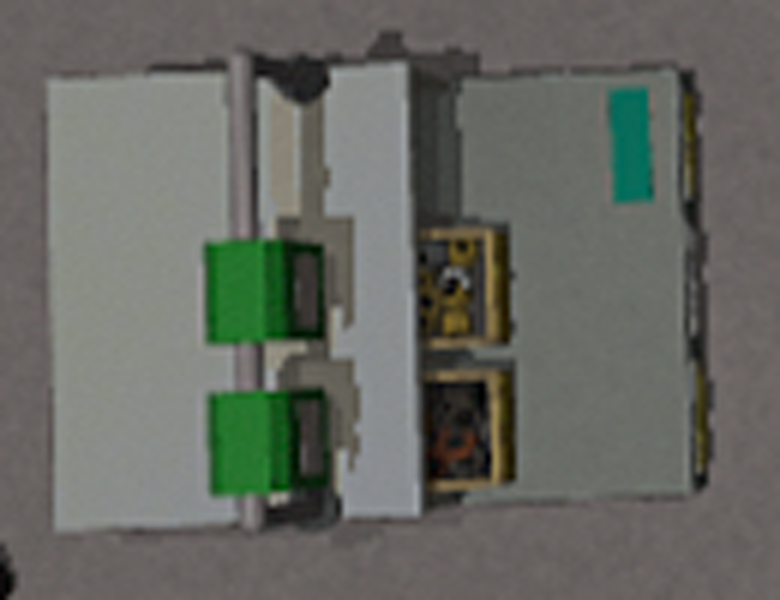

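The kraft bin on the scale has its low, yellow-label front pointing right (world -y), the same way round as the rack. The loose saddle stands at about (248,162). Next: coarse positions.

```bash
cat > h.py <<'E'
import numpy as np
from workcell import get_state, eyes, env
def ray(c,uv):
    K=c['K'];T=np.array(c['camera_from_world']);R=T[:3,:3];t=T[:3,3]
    o=-R.T@t
    p=np.linalg.inv(K)@np.array([uv[0],uv[1],1.]);d=R.T@np.array([p[0],-p[1],-p[2]])
    return o,d
def onz(c,uv,z):
    o,d=ray(c,uv);return o+d*(z-o[2])/d[2]
def proj(c,P):
    T=np.array(c['camera_from_world']);q=T[:3,:3]@np.asarray(P)+T[:3,3]
    p=np.array(c['K'])@np.array([q[0],-q[1],-q[2]]);return p[:2]/p[2]
def tri(l):
    A=np.zeros((3,3));b=np.zeros(3)
    for c,uv in l:
        o,d=ray(c,uv);d=d/np.linalg.norm(d);M=np.eye(3)-np.outer(d,d);A+=M;b+=M@o
    return np.linalg.solve(A,b)
E
python3 - <<'E'
from h import *
np.set_printoptions(precision=4,suppress=True)
c=eyes.calibration('top')
f=lambda x,y:(60+x/6,165+y/6)
for n,p,z in [('ledge front far',f(680,70),.04),('ledge front near',f(695,490),.04),('roof front far',f(408,63),.118),('roof front near',f(420,517),.118),('roof back far',f(48,75),.118),('roof back near',f(55,530),.118),('rail far',f(241,50),.203),('rail near',f(255,530),.203)]:
    print(n,onz(c,p,z))
g=lambda x,y:(230+x/4,140+y/4)
for n,p,z in [('bin backfar',g(102,330),.116),('bin backnear',g(100,413),.116),('bin ffar',g(358,330),.086),('bin fnear',g(358,415),.086),('tag',g(77,75),.062)]:
    print(n,onz(c,p,z))
w=eyes.calibration('wrist');T=w['camera_from_world'];s=get_state()
o=-T[:3,:3].T@T[:3,3]
from scipy.spatial.transform import Rotation as R
q=s['orientation'];Rt=R.from_quat([q[1],q[2],q[3],q[0]]).as_matrix()
print(Rt);print('cam in tool',Rt.T@(o-s['tcp_pos']),'look',Rt.T@(-T[2,:3]), 'camx',Rt.T@T[0,:3])
E
```

```text
ledge front far [0.6276 0.0419 0.04  ]
ledge front near [0.4166 0.0274 0.04  ]
roof front far [0.6203 0.1574 0.118 ]
roof front near [0.4052 0.143  0.118 ]
roof back far [0.6112 0.3293 0.118 ]
roof back near [0.3957 0.3152 0.118 ]
rail far [0.6158 0.2078 0.203 ]
rail near [0.4033 0.192  0.203 ]
bin backfar [ 0.4932 -0.2105  0.116 ]
bin backnear [ 0.4344 -0.2103  0.116 ]
bin ffar [ 0.497  -0.3966  0.086 ]
bin fnear [ 0.4356 -0.3972  0.086 ]
tag [ 0.6837 -0.188   0.062 ]
[[-0.953   0.303  -0.0006]
 [ 0.303   0.953  -0.0013]
 [ 0.0002 -0.0014 -1.    ]]
cam in tool [ 0.0811 -0.0006  0.0313] look [-0.3163 -0.0005  0.9487] camx [-0.      1.      0.0005]
```

My crop's vertical scale was 600/110, not 6. I'll redo the points with that fixed.

Run:
```python
from h import *
np.set_printoptions(precision=4,suppress=True)
c=eyes.calibration('top')
f=lambda x,y:(60+x/6-.4,165+y*110/600-.4)
for n,p,z in [('ledge front far',f(680,70),.04),('ledge front near',f(695,490),.04),('roof front far',f(408,63),.118),('roof front near',f(420,517),.118),('roof back far',f(48,75),.118),('roof back near',f(55,530),.118),('rail far',f(241,50),.203),('rail near',f(255,530),.203),('tagL',f(238,292),.2125),('tagR',f(243,443),.2125),('tape',f(632,145),.04)]:
    print(n,onz(c,p,z))
```

```text
ledge front far [0.6253 0.0431 0.04  ]
ledge front near [0.3934 0.0279 0.04  ]
roof front far [0.6184 0.1585 0.118 ]
roof front near [0.3821 0.1433 0.118 ]
roof back far [0.6088 0.3304 0.118 ]
roof back near [0.372  0.3151 0.118 ]
rail far [0.6146 0.2088 0.203 ]
rail near [0.3812 0.1921 0.203 ]
tagL [0.4959 0.2015 0.2125]
tagR [0.4234 0.196  0.2125]
tape [0.5829 0.0659 0.04  ]
```

Emit:
carry_out(
  motion=[
    {"jaw": 1, "tz": -3.8},
    {"jaw": 1, "tz": -3.8},
    {"jaw": 1, "tx": -3.7, "ty": -2.75},
    {"jaw": 1, "tx": -3.7, "ty": -2.75},
    {"jaw": 1, "tx": -3.7, "ty": -2.75},
    {"jaw": 1, "tx": -3.7, "ty": -2.75},
    {"jaw": 1, "tx": -3.7, "ty": -2.75},
    {"jaw": 1, "tx": -3.7, "ty": -2.75},
    {"jaw": 1, "tx": -3.7, "ty": -2.75},
    {"jaw": 1, "tx": -3.7, "ty": -2.75},
    {"jaw": 1, "tx": -3.7, "ty": -2.75},
    {"jaw": 1, "tx": -3.7, "ty": -2.75},
    {"jaw": 1, "tx": -3.7, "ty": -2.75},
    {"jaw": 1, "tx": -3.7, "ty": -2.75},
  ],
)

```text
invalid input at $.motion[0]: expected keys jaw, tx, ty, tz, wx, wy, wz
```

Emit:
carry_out(
  motion=[
    {"jaw": 1, "wz": -9.3},
    {"jaw": 1, "wz": -9.3},
    {"jaw": 1, "wz": -9.3},
    {"jaw": 1, "wz": -9.3},
    {"jaw": 1, "wz": -9.3},
    {"jaw": 1, "wz": -9.3},
    {"jaw": 1, "wz": -9.3},
    {"jaw": 1, "wz": -9.3},
    {"jaw": 1, "wz": -9.3},
    {"jaw": 1, "wz": -9.3},
    {"jaw": 1, "wz": -9.3},
    {"jaw": 1, "wz": -9.3},
    {"jaw": 1},
    {"jaw": 1},
  ],
)

```text
invalid input at $.motion[0]: expected keys jaw, tx, ty, tz, wx, wy, wz
```

```bash
cat >> h.py <<'E'
import cv2, json
from scipy.spatial.transform import Rotation as Rn
np.set_printoptions(precision=4,suppress=True)
def tool():
    s=get_state();q=s['orientation'];M=Rn.from_quat([q[1],q[2],q[3],q[0]]).as_matrix()
    print('t',round(s['clock'],2),'tcp',np.array(s['tcp_pos']),'toolx',M[:,0],'tooly',M[:,1],'toolz',M[:,2],'gap',s['finger_gap'],'F',np.array(s['wrist_force']));return np.array(s['tcp_pos']),M
def snap(n,fn):
    c=eyes.calibration(n);im=eyes.read_camera(n);cv2.imwrite(f'pics/{fn}.png',im)
    json.dump({k:np.array(c[k]).tolist() for k in('K','camera_from_world')},open(f'pics/{fn}.json','w'))
def cal(fn):
    d=json.load(open(f'pics/{fn}.json'));return {k:np.array(v) for k,v in d.items()}
E
python3 - <<'E'
from h import *
tool();snap('wrist','w1')
im=cv2.imread('pics/w1.png');cv2.imwrite('pics/w1b.png',cv2.resize(im,(800,600)))
E
```

```text
t 0.15 tcp [0.1742 0.5478 0.404 ] toolx [-0.953   0.303   0.0002] tooly [ 0.303   0.953  -0.0014] toolz [-0.0006 -0.0013 -1.    ] gap 0.0848494925377731 F [-0.1012 -0.0034 -0.1009]
```

View pics/w1b.png

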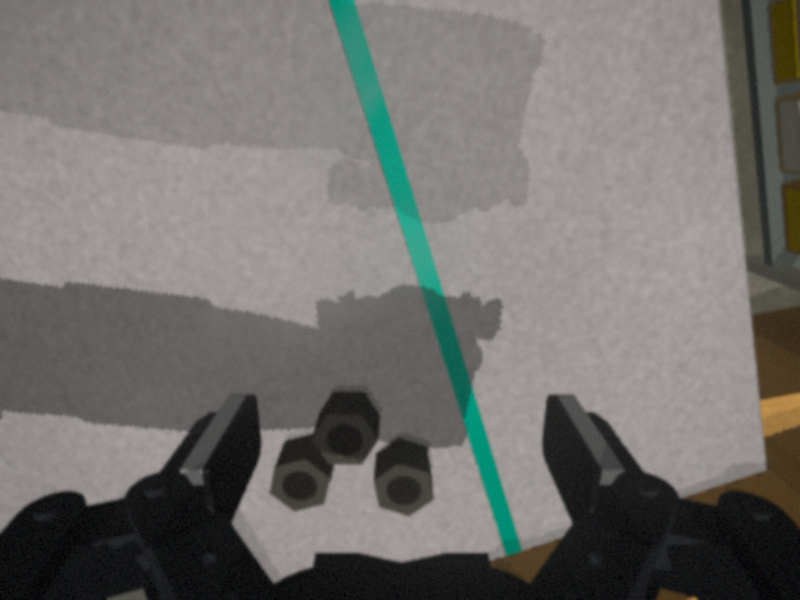

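Nothing moved, because every row has to carry all the keys. Sending the moves again in full.

Emit:
carry_out(
  motion=[
    {"jaw": 1, "tx": 0, "ty": 0, "tz": -3.8, "wx": 0, "wy": 0, "wz": 0},
    {"jaw": 1, "tx": 0, "ty": 0, "tz": -3.8, "wx": 0, "wy": 0, "wz": 0},
    {"jaw": 1, "tx": -3.7, "ty": -2.75, "tz": 0, "wx": 0, "wy": 0, "wz": 0},
    {"jaw": 1, "tx": -3.7, "ty": -2.75, "tz": 0, "wx": 0, "wy": 0, "wz": 0},
    {"jaw": 1, "tx": -3.7, "ty": -2.75, "tz": 0, "wx": 0, "wy": 0, "wz": 0},
    {"jaw": 1, "tx": -3.7, "ty": -2.75, "tz": 0, "wx": 0, "wy": 0, "wz": 0},
    {"jaw": 1, "tx": -3.7, "ty": -2.75, "tz": 0, "wx": 0, "wy": 0, "wz": 0},
    {"jaw": 1, "tx": -3.7, "ty": -2.75, "tz": 0, "wx": 0, "wy": 0, "wz": 0},
    {"jaw": 1, "tx": -3.7, "ty": -2.75, "tz": 0, "wx": 0, "wy": 0, "wz": 0},
    {"jaw": 1, "tx": -3.7, "ty": -2.75, "tz": 0, "wx": 0, "wy": 0, "wz": 0},
    {"jaw": 1, "tx": -3.7, "ty": -2.75, "tz": 0, "wx": 0, "wy": 0, "wz": 0},
    {"jaw": 1, "tx": -3.7, "ty": -2.75, "tz": 0, "wx": 0, "wy": 0, "wz": 0},
    {"jaw": 1, "tx": -3.7, "ty": -2.75, "tz": 0, "wx": 0, "wy": 0, "wz": 0},
    {"jaw": 1, "tx": -3.7, "ty": -2.75, "tz": 0, "wx": 0, "wy": 0, "wz": 0},
  ],
)

```text
clock: 1.95
tcp_pos: [0.498, 0.0976, 0.4806]
orientation: [-0.0, 0.153, 0.988, 0.0]
wrist_force: [0.8, 0.7, 0.4]
finger_gap: 0.0856
```

Emit:
carry_out(
  motion=[
    {"jaw": 1, "tx": 0, "ty": 0, "tz": 0, "wx": 0, "wy": 0, "wz": -9.3},
    {"jaw": 1, "tx": 0, "ty": 0, "tz": 0, "wx": 0, "wy": 0, "wz": -9.3},
    {"jaw": 1, "tx": 0, "ty": 0, "tz": 0, "wx": 0, "wy": 0, "wz": -9.3},
    {"jaw": 1, "tx": 0, "ty": 0, "tz": 0, "wx": 0, "wy": 0, "wz": -9.3},
    {"jaw": 1, "tx": 0, "ty": 0, "tz": 0, "wx": 0, "wy": 0, "wz": -9.3},
    {"jaw": 1, "tx": 0, "ty": 0, "tz": 0, "wx": 0, "wy": 0, "wz": -9.3},
    {"jaw": 1, "tx": 0, "ty": 0, "tz": 0, "wx": 0, "wy": 0, "wz": -9.3},
    {"jaw": 1, "tx": 0, "ty": 0, "tz": 0, "wx": 0, "wy": 0, "wz": -9.3},
    {"jaw": 1, "tx": 0, "ty": 0, "tz": 0, "wx": 0, "wy": 0, "wz": -9.3},
    {"jaw": 1, "tx": 0, "ty": 0, "tz": 0, "wx": 0, "wy": 0, "wz": -9.3},
    {"jaw": 1, "tx": 0, "ty": 0, "tz": 0, "wx": 0, "wy": 0, "wz": -9.3},
    {"jaw": 1, "tx": 0, "ty": 0, "tz": 0, "wx": 0, "wy": 0, "wz": -9.3},
    {"jaw": 1, "tx": 0, "ty": 0, "tz": 0, "wx": 0, "wy": 0, "wz": 0},
    {"jaw": 1, "tx": 0, "ty": 0, "tz": 0, "wx": 0, "wy": 0, "wz": 0},
  ],
)

```text
clock: 3.7
tcp_pos: [0.4973, 0.099, 0.4806]
orientation: [0.0, 0.73, -0.683, -0.0]
wrist_force: [0.3, 0.7, 0.7]
finger_gap: 0.0855
```

Run:
```python
from h import *
tool();snap('wrist','w2')
im=cv2.imread('pics/w2.png');cv2.imwrite('pics/w2b.png',cv2.resize(im,(800,600)))
```

```text
t 3.7 tcp [0.4973 0.099  0.4806] toolx [ 0.0665 -0.9978 -0.0001] tooly [-0.9978 -0.0665  0.0002] toolz [-0.0002  0.     -1.    ] gap 0.08545937150323958 F [0.2822 0.7465 0.7216]
```

View pics/w2b.png

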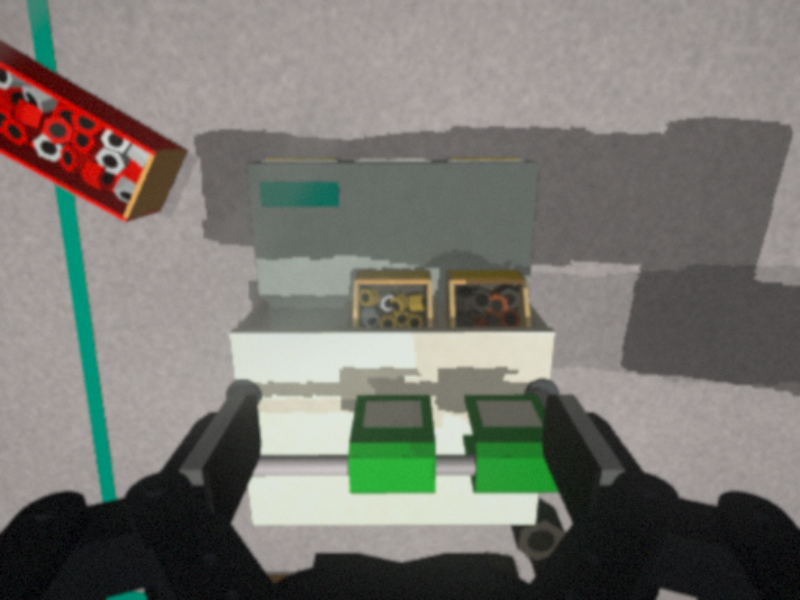

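The whole rack is in view: roof front edge (232,331)–(553,331), ledge front (248,162)–(537,162), rail along row 465, empty bay at left under the tape.

```bash
python3 - <<'E'
from h import *
c=cal('w2');f=lambda x,y:((x+.5)/1.5625-.5,(y+.5)/1.5625-.5)
P={}
for n,p,z in [('roofFfar',(232,332),.118),('roofFnear',(553,331),.118),('ledgeFfar',(249,163),.04),('ledgeFnear',(537,162),.04),('railfar',(262,465),.203),('railmid',(455,464),.203),('roofBfar',(251,524),.118),('roofBnear',(537,524),.118),('tapeL',(261,194),.04),('tapeR',(340,194),.04)]:
    P[n]=onz(c,f(*p),z);print(n,P[n])
P={k:v[:2] for k,v in P.items()}
def yaw(a,b):
    d=P[a]-P[b];return np.degrees(np.arctan2(d[1],d[0])),np.linalg.norm(d)
for a,b in [('roofFfar','roofFnear'),('ledgeFfar','ledgeFnear'),('railfar','railmid'),('roofBfar','roofBnear')]:print(a,yaw(a,b))
th=np.radians(3.75);r=np.array([np.cos(th),np.sin(th)]);x=np.array([-r[1],r[0]])
for n in P: print(n,'along row',P[n]@r,'depth',P[n]@x)
E
python3 - <<'E'
import cv2;im=cv2.imread('pics/w2.png')
cv2.imwrite('pics/w2c.png',cv2.resize(im[90:220,140:365],None,fx=3.5,fy=3.5,interpolation=cv2.INTER_CUBIC))
E
```

```text
roofFfar [0.6158 0.1591 0.118 ]
roofFnear [0.3849 0.1428 0.118 ]
ledgeFfar [0.623  0.0454 0.04  ]
ledgeFnear [0.3935 0.0293 0.04  ]
railfar [0.5725 0.2065 0.203 ]
railmid [0.4589 0.1982 0.203 ]
roofBfar [0.607  0.3305 0.118 ]
roofBnear [0.3701 0.3144 0.118 ]
tapeL [0.614  0.0692 0.04  ]
tapeR [0.5498 0.0649 0.04  ]
roofFfar (np.float64(4.036652375439126), np.float64(0.23153274784284691))
ledgeFfar (np.float64(4.00817961925222), np.float64(0.2300948829657369))
railfar (np.float64(4.223080440865409), np.float64(0.11387149089074979))
roofBfar (np.float64(3.8861715512916706), np.float64(0.2374760733382872))
roofFfar along row 0.6248999038571363 depth 0.11849501365028689
roofFnear along row 0.39337005367378275 depth 0.11733665371782352
ledgeFfar along row 0.6246841758167865 depth 0.004542533701873241
ledgeFnear along row 0.39459162886201604 depth 0.00350571024395221
railfar along row 0.5847337434886654 depth 0.16866487422169937
railmid along row 0.47086613416650425 depth 0.1677246694898509
roofBfar along row 0.6273643414914564 depth 0.2900834075305762
roofBnear along row 0.38988893883596243 depth 0.28951901247158063
tapeL along row 0.6172305327101157 depth 0.02889899159661036
tapeR along row 0.552842401270668 depth 0.02881898195312426
```

View pics/w2c.png

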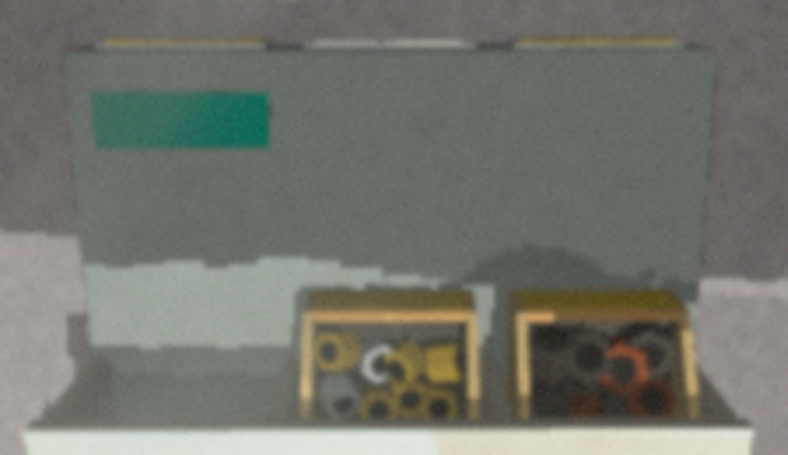

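Emit:
carry_out(
  motion=[
    {"jaw": 1, "tx": 5, "ty": 0.7, "tz": 0, "wx": 0, "wy": 0, "wz": 0},
    {"jaw": 1, "tx": 5, "ty": 0.7, "tz": 0, "wx": 0, "wy": 0, "wz": 0},
    {"jaw": 1, "tx": 5, "ty": 0.7, "tz": 0, "wx": 0, "wy": 0, "wz": 0},
    {"jaw": 1, "tx": 5, "ty": 0.7, "tz": 0, "wx": 0, "wy": 0, "wz": 0},
    {"jaw": 1, "tx": 5, "ty": 0.7, "tz": 0, "wx": 0, "wy": 0, "wz": 0},
    {"jaw": 1, "tx": 5, "ty": 0.7, "tz": 0, "wx": 0, "wy": 0, "wz": 0},
    {"jaw": 1, "tx": 5, "ty": 0.7, "tz": 0, "wx": 0, "wy": 0, "wz": 0},
    {"jaw": 1, "tx": 5, "ty": 0.7, "tz": 0, "wx": 0, "wy": 0, "wz": 3},
    {"jaw": 1, "tx": 0, "ty": 0, "tz": 0, "wx": 0, "wy": 0, "wz": 0},
    {"jaw": 1, "tx": 0, "ty": 0, "tz": 0, "wx": 0, "wy": 0, "wz": 0},
  ],
)

```text
clock: 5.0
tcp_pos: [0.469, -0.3038, 0.4804]
orientation: [-0.0, 0.713, -0.702, -0.001]
wrist_force: [0.1, -0.2, 0.7]
finger_gap: 0.0855
```

Run:
```python
from h import *
tool();snap('wrist','w3')
im=cv2.imread('pics/w3.png');cv2.imwrite('pics/w3b.png',cv2.resize(im,(800,600)))
```

```text
t 5.0 tcp [ 0.469  -0.3038  0.4804] toolx [ 0.0156 -0.9999 -0.001 ] tooly [-0.9999 -0.0156  0.0004] toolz [-0.0005  0.001  -1.    ] gap 0.08547624243505363 F [ 0.0506 -0.2009  0.6593]
```

View pics/w3b.png

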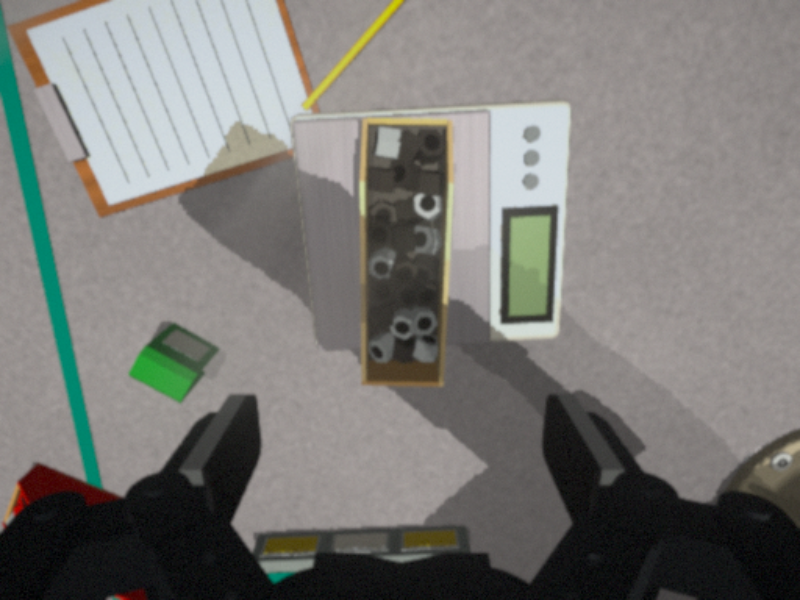

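The bin is seen from above: front wall (364–451, 120), back rim (361–443, 384). The loose saddle is at about (172,362).

Run:
```python
from h import *
c=cal('w3');f=lambda x,y:((x+.5)/1.5625-.5,(y+.5)/1.5625-.5)
Q={n:onz(c,f(*p),z) for n,p,z in [('fl',(363.5,120),.086),('fr',(451,121),.086),('bl',(361.5,384),.116),('br',(443.5,384),.116),('ml',(361,250),.116),('mr',(448,250),.116)]}
for k,v in Q.items():print(k,v)
print('fm',(Q['fl']+Q['fr'])/2,'bm',(Q['bl']+Q['br'])/2,'mm',(Q['ml']+Q['mr'])/2)
im=cv2.imread('pics/w3.png')
a=cv2.resize(im[195:265,75:150],(600,560),interpolation=cv2.INTER_CUBIC)
cv2.imwrite('pics/w3t.png',a)
```

```text
fl [ 0.4965 -0.3958  0.086 ]
fr [ 0.4361 -0.3961  0.086 ]
bl [ 0.4974 -0.2082  0.116 ]
br [ 0.4357 -0.2092  0.116 ]
ml [ 0.4968 -0.3109  0.116 ]
mr [ 0.437  -0.3119  0.116 ]
fm [ 0.4663 -0.3959  0.086 ] bm [ 0.4666 -0.2087  0.116 ] mm [ 0.4669 -0.3114  0.116 ]
```

View pics/w3t.png

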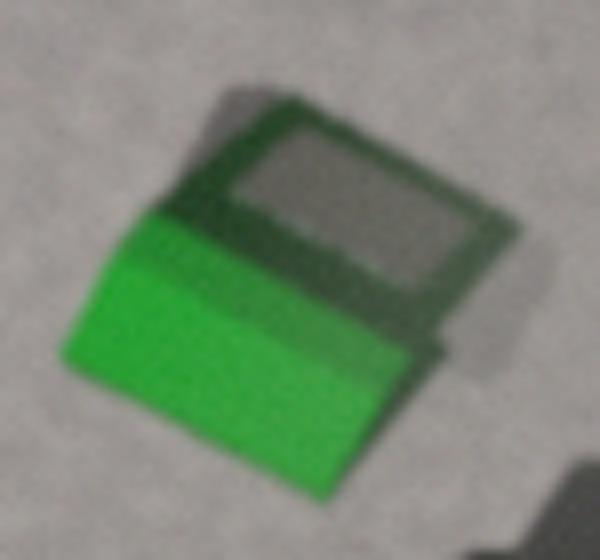

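Emit:
carry_out(
  motion=[
    {"jaw": 1, "tx": 0, "ty": 0, "tz": 0, "wx": 0, "wy": 0, "wz": 1},
    {"jaw": 1, "tx": -0.15, "ty": 0.25, "tz": 4.4, "wx": 0, "wy": 0, "wz": 0},
    {"jaw": 1, "tx": 0, "ty": 0, "tz": 5, "wx": 0, "wy": 0, "wz": 0},
    {"jaw": 1, "tx": 0, "ty": 0, "tz": 4, "wx": 0, "wy": 0, "wz": 0},
    {"jaw": 1, "tx": 0, "ty": 0, "tz": 3, "wx": 0, "wy": 0, "wz": 0},
    {"jaw": 1, "tx": 0, "ty": 0, "tz": 3, "wx": 0, "wy": 0, "wz": 0},
    {"jaw": 1, "tx": 0, "ty": 0, "tz": 3, "wx": 0, "wy": 0, "wz": 0},
    {"jaw": 1, "tx": 0, "ty": 0, "tz": 0, "wx": 0, "wy": 0, "wz": 0},
    {"jaw": 1, "tx": 0, "ty": 0, "tz": 0, "wx": 0, "wy": 0, "wz": 0},
  ],
)

```text
clock: 6.18
tcp_pos: [0.4672, -0.3021, 0.258]
orientation: [-0.0, 0.707, -0.707, 0.001]
wrist_force: [-0.1, 0.2, 0.6]
finger_gap: 0.0857
```

Run:
```python
from h import *
tool();snap('wrist','w4')
```

```text
t 6.17 tcp [ 0.4672 -0.3021  0.258 ] toolx [ 0.0001 -1.      0.0009] tooly [-1.     -0.0001 -0.0012] toolz [ 0.0012 -0.0009 -1.    ] gap 0.08569872063253313 F [-0.0541  0.1834  0.5735]
```

View pics/w4.png

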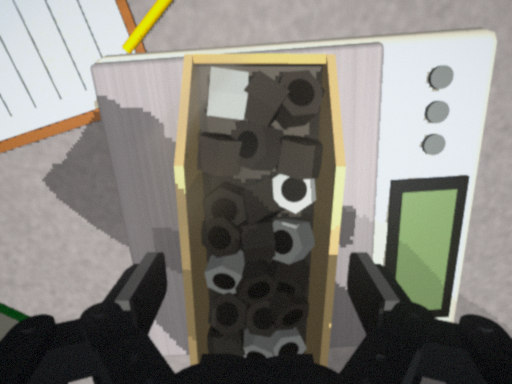

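The fingers straddle the bin evenly (pads at x≈150 and 365, bin sides 180–345). Closing.

Emit:
carry_out(
  motion=[
    {"jaw": -1, "tx": 0, "ty": 0, "tz": 0, "wx": 0, "wy": 0, "wz": 0},
    {"jaw": -1, "tx": 0, "ty": 0, "tz": 0, "wx": 0, "wy": 0, "wz": 0},
    {"jaw": -1, "tx": 0, "ty": 0, "tz": 0, "wx": 0, "wy": 0, "wz": 0},
    {"jaw": -1, "tx": 0, "ty": 0, "tz": 0, "wx": 0, "wy": 0, "wz": 0},
    {"jaw": -1, "tx": 0, "ty": 0, "tz": 0, "wx": 0, "wy": 0, "wz": 0},
    {"jaw": -1, "tx": 0, "ty": 0, "tz": -0.5, "wx": 0, "wy": 0, "wz": 0},
    {"jaw": -1, "tx": 0, "ty": 0, "tz": -1, "wx": 0, "wy": 0, "wz": 0},
    {"jaw": -1, "tx": 0, "ty": 0, "tz": -1.5, "wx": 0, "wy": 0, "wz": 0},
    {"jaw": -1, "tx": 0, "ty": 0, "tz": -2, "wx": 0, "wy": 0, "wz": 0},
    {"jaw": -1, "tx": 0, "ty": 0, "tz": 0, "wx": 0, "wy": 0, "wz": 0},
  ],
  force=60,
)

```text
clock: 7.48
tcp_pos: [0.4674, -0.303, 0.3089]
orientation: [0.0, -0.707, 0.707, -0.002]
wrist_force: [0.8, -0.8, -6.3]
finger_gap: 0.0608
```

Run:
```python
from h import *
tool();snap('wrist','w5');snap('scene','s5')
a=cv2.imread('pics/w5.png');b=cv2.imread('pics/s5.png')[150:270,140:320]
cv2.imwrite('pics/m5.png',np.hstack([cv2.resize(a,(400,300)),cv2.resize(b,(400,300))]))
```

```text
t 7.47 tcp [ 0.4674 -0.303   0.3089] toolx [-0.0006 -1.      0.0027] tooly [-1.      0.0006 -0.0033] toolz [ 0.0033 -0.0027 -1.    ] gap 0.06079688768599801 F [ 0.7564 -0.7656 -6.2714]
```

View pics/m5.png

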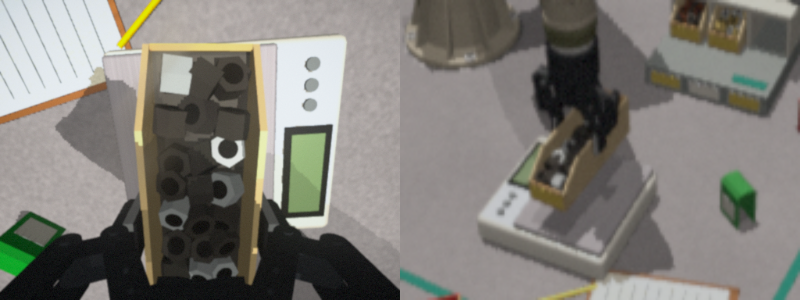

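Emit:
carry_out(
  motion=[
    {"jaw": -1, "tx": -1.5, "ty": -0.5, "tz": 0, "wx": 0, "wy": 0, "wz": 0},
    {"jaw": -1, "tx": -3, "ty": -1, "tz": 0, "wx": 0, "wy": 0, "wz": 0},
    {"jaw": -1, "tx": -4, "ty": -1.4, "tz": 0, "wx": 0, "wy": 0, "wz": 0},
    {"jaw": -1, "tx": -4, "ty": -1.4, "tz": 0, "wx": 0, "wy": 0, "wz": 0},
    {"jaw": -1, "tx": -4, "ty": -1.4, "tz": 0, "wx": 0, "wy": 0, "wz": 0},
    {"jaw": -1, "tx": -4, "ty": -1.4, "tz": 0, "wx": 0, "wy": 0, "wz": 0},
    {"jaw": -1, "tx": -4, "ty": -1.4, "tz": 0, "wx": 0, "wy": 0, "wz": 0},
    {"jaw": -1, "tx": -4, "ty": -1.4, "tz": 0, "wx": 0, "wy": 0, "wz": 0},
    {"jaw": -1, "tx": -3, "ty": -1, "tz": 0, "wx": 0, "wy": 0, "wz": 0},
    {"jaw": -1, "tx": -2.4, "ty": -0.8, "tz": 0, "wx": 0, "wy": 0, "wz": 0},
    {"jaw": -1, "tx": 0, "ty": 0, "tz": 0, "wx": 0, "wy": 0, "wz": -2},
    {"jaw": -1, "tx": 0, "ty": 0, "tz": 0, "wx": 0, "wy": 0, "wz": -2},
    {"jaw": -1, "tx": 0, "ty": 0, "tz": 0, "wx": 0, "wy": 0, "wz": 0},
    {"jaw": -1, "tx": 0, "ty": 0, "tz": 0, "wx": 0, "wy": 0, "wz": 0},
  ],
)

```text
clock: 9.32
tcp_pos: [0.5837, 0.0358, 0.3066]
orientation: [0.0, 0.731, -0.683, -0.0]
wrist_force: [-0.4, 0.2, -6.4]
finger_gap: 0.0612
```

Run:
```python
from h import *
tool();snap('top','t6');snap('scene','s6');snap('wrist','w6')
a=cv2.imread('pics/t6.png')[150:290,60:240];b=cv2.imread('pics/s6.png')[90:240,200:400]
cv2.imwrite('pics/m6.png',np.hstack([cv2.resize(a,(400,311)),cv2.resize(b,(400,311))]))
```

```text
t 9.32 tcp [0.5837 0.0358 0.3066] toolx [ 0.0677 -0.9977 -0.0001] tooly [-0.9977 -0.0677  0.0002] toolz [-0.0002  0.0001 -1.    ] gap 0.06122844513708797 F [-0.3979  0.215  -6.3869]
```

View pics/m6.png

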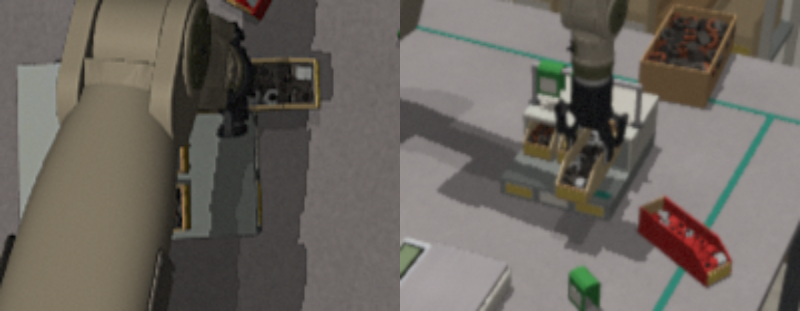

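View pics/w6.png

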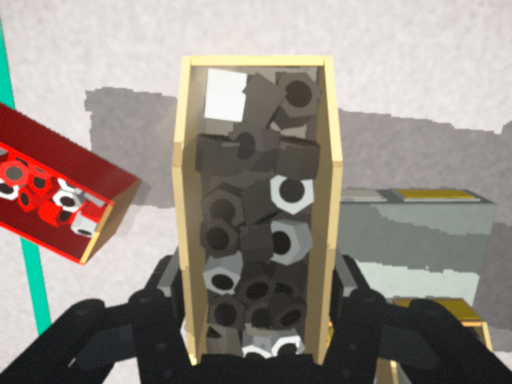

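Emit:
carry_out(
  motion=[
    {"jaw": -1, "tx": 0, "ty": -0.1, "tz": 1.5, "wx": 0, "wy": 0, "wz": 0},
    {"jaw": -1, "tx": 0, "ty": 0, "tz": 2, "wx": 0, "wy": 0, "wz": 0},
    {"jaw": -1, "tx": 0, "ty": 0, "tz": 1.5, "wx": 0, "wy": 0, "wz": 0},
    {"jaw": -1, "tx": 0, "ty": 0, "tz": 0.8, "wx": 0, "wy": 0, "wz": 0},
    {"jaw": -1, "tx": 0, "ty": 0, "tz": 0, "wx": 0, "wy": 0, "wz": 0},
    {"jaw": -1, "tx": 0, "ty": 0, "tz": 0, "wx": 0, "wy": 0, "wz": 0},
  ],
)

```text
clock: 10.22
tcp_pos: [0.5853, 0.0366, 0.2493]
orientation: [-0.0, 0.731, -0.682, 0.0]
wrist_force: [-0.4, 0.4, -4.9]
finger_gap: 0.0612
```

Run:
```python
from h import *
tool();snap('scene','s7');snap('wrist','w7')
b=cv2.imread('pics/s7.png')[90:210,230:390]
cv2.imwrite('pics/m7.png',cv2.resize(b,(800,600),interpolation=cv2.INTER_CUBIC))
```

```text
t 10.22 tcp [0.5853 0.0366 0.2493] toolx [ 0.0691 -0.9976  0.0001] tooly [-0.9976 -0.0691 -0.0012] toolz [ 0.0012  0.     -1.    ] gap 0.06116124055191267 F [-0.3514  0.3727 -4.9241]
```

View pics/m7.png

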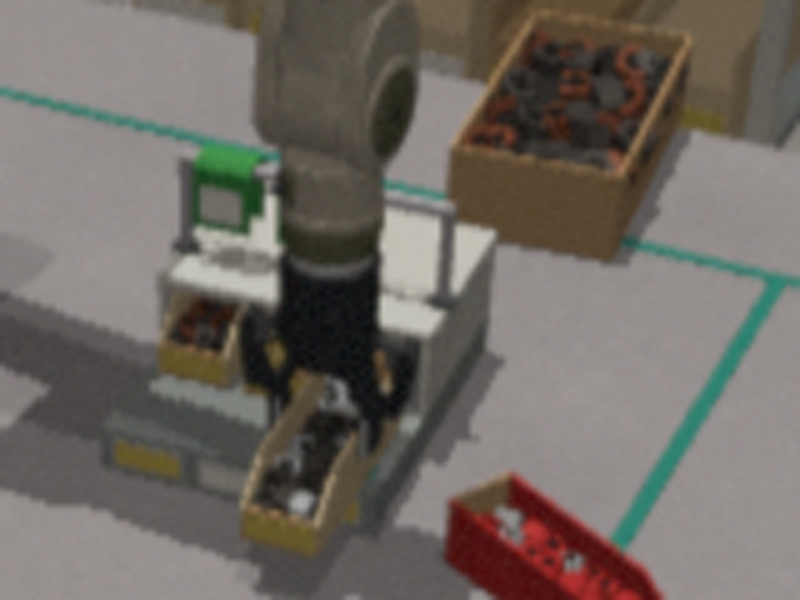

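View pics/w7.png

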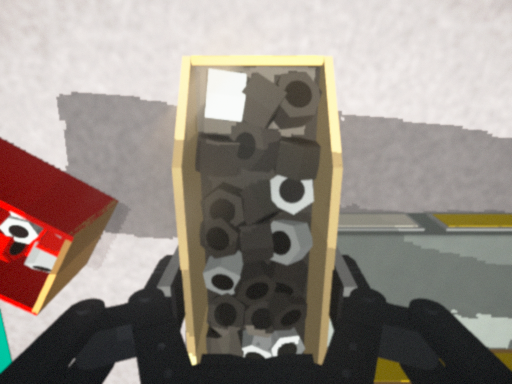

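Emit:
carry_out(
  motion=[
    {"jaw": -1, "tx": -0.4, "ty": 0.05, "tz": 0.3, "wx": 0, "wy": 0, "wz": 0},
    {"jaw": -1, "tx": -1, "ty": 0, "tz": 0, "wx": 0, "wy": 0, "wz": 0},
    {"jaw": -1, "tx": -1, "ty": 0, "tz": 0, "wx": 0, "wy": 0, "wz": 0},
    {"jaw": -1, "tx": -1, "ty": 0, "tz": 0, "wx": 0, "wy": 0, "wz": 0},
    {"jaw": -1, "tx": -1, "ty": 0, "tz": 0, "wx": 0, "wy": 0, "wz": 0},
    {"jaw": -1, "tx": 0, "ty": 0, "tz": 0, "wx": 0, "wy": 0, "wz": 0},
  ],
)

```text
clock: 11.08
tcp_pos: [0.5812, 0.0815, 0.2457]
orientation: [-0.0, 0.732, -0.682, -0.0]
wrist_force: [0.7, -0.2, -6.4]
finger_gap: 0.0609
```

Emit:
carry_out(
  motion=[
    {"jaw": -1, "tx": -0.8, "ty": 0, "tz": 0, "wx": 0, "wy": 0, "wz": 0},
    {"jaw": -1, "tx": -0.8, "ty": 0, "tz": 0, "wx": 0, "wy": 0, "wz": 0},
    {"jaw": -1, "tx": -0.8, "ty": 0, "tz": 0, "wx": 0, "wy": 0, "wz": 0},
    {"jaw": -1, "tx": -0.6, "ty": 0, "tz": 0, "wx": 0, "wy": 0, "wz": 0},
    {"jaw": -1, "tx": 0, "ty": 0, "tz": 0, "wx": 0, "wy": 0, "wz": 0},
  ],
)

```text
clock: 11.7
tcp_pos: [0.5792, 0.1109, 0.2457]
orientation: [-0.0, 0.731, -0.682, -0.0]
wrist_force: [-0.7, -0.4, -6.5]
finger_gap: 0.0613
```

Run:
```python
from h import *
tool();snap('scene','s8');snap('wrist','w8')
b=cv2.imread('pics/s8.png')[90:210,230:390]
cv2.imwrite('pics/m8.png',np.hstack([cv2.resize(cv2.imread('pics/w8.png'),(400,300)),cv2.resize(b,(400,300),interpolation=cv2.INTER_CUBIC)]))
```

```text
t 11.7 tcp [0.5792 0.1109 0.2457] toolx [ 0.07   -0.9975 -0.0001] tooly [-0.9975 -0.07   -0.    ] toolz [ 0.      0.0001 -1.    ] gap 0.061299017719311996 F [-0.7273 -0.3935 -6.5448]
```

View pics/m8.png

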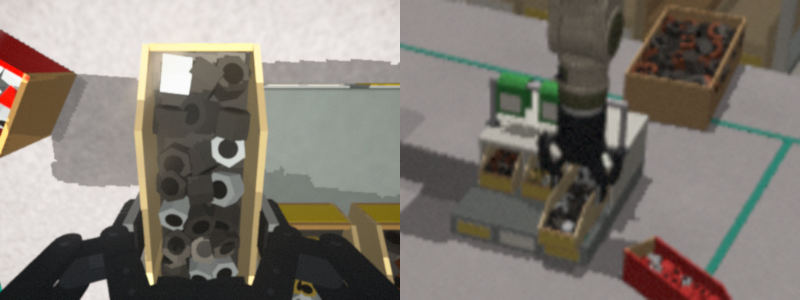

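Emit:
carry_out(
  motion=[
    {"jaw": -1, "tx": 0, "ty": 0, "tz": 0.2, "wx": 0, "wy": 0, "wz": 0},
    {"jaw": -1, "tx": 0, "ty": 0, "tz": 0.15, "wx": 0, "wy": 0, "wz": 0},
    {"jaw": -1, "tx": 0, "ty": 0, "tz": 0, "wx": 0, "wy": 0, "wz": 0},
  ],
)

```text
clock: 12.18
tcp_pos: [0.5792, 0.1102, 0.2423]
orientation: [0.0, 0.731, -0.682, 0.0]
wrist_force: [-0.7, 0.5, -3.8]
finger_gap: 0.0614
```

Emit:
carry_out(
  motion=[
    {"jaw": -1, "tx": 0, "ty": 0, "tz": 0.1, "wx": 0, "wy": 0, "wz": 0},
    {"jaw": -1, "tx": 0, "ty": 0, "tz": 0, "wx": 0, "wy": 0, "wz": 0},
  ],
)

```text
clock: 12.42
tcp_pos: [0.5791, 0.1102, 0.2423]
orientation: [-0.0, 0.731, -0.682, 0.0]
wrist_force: [-3.7, -1.3, 5.3]
finger_gap: 0.0611
```

Emit:
carry_out(
  motion=[
    {"jaw": 0.72, "tx": 0, "ty": 0, "tz": -0.1, "wx": 0, "wy": 0, "wz": 0},
    {"jaw": 0.72, "tx": 0, "ty": 0, "tz": 0, "wx": 0, "wy": 0, "wz": 0},
    {"jaw": 0.72, "tx": 0, "ty": 0, "tz": 0, "wx": 0, "wy": 0, "wz": 0},
    {"jaw": 0.72, "tx": 0, "ty": 0, "tz": -1, "wx": 0, "wy": 0, "wz": 0},
    {"jaw": 0.72, "tx": 0, "ty": 0, "tz": -2.5, "wx": 0, "wy": 0, "wz": 0},
    {"jaw": 0.72, "tx": 0, "ty": 0, "tz": -3.5, "wx": 0, "wy": 0, "wz": 0},
    {"jaw": -1, "tx": 3, "ty": 0, "tz": 0, "wx": 0, "wy": 0, "wz": 0},
    {"jaw": -1, "tx": 4, "ty": 0, "tz": 0, "wx": 0, "wy": 0, "wz": 0},
    {"jaw": -1, "tx": 4, "ty": 0, "tz": 0, "wx": 0, "wy": 0, "wz": 0},
    {"jaw": -1, "tx": 2, "ty": 0, "tz": 0, "wx": 0, "wy": 0, "wz": 0},
    {"jaw": -1, "tx": 0, "ty": 0, "tz": 0, "wx": 0, "wy": 0, "wz": 0},
  ],
)

```text
clock: 13.8
tcp_pos: [0.5884, -0.0204, 0.3125]
orientation: [-0.0, 0.73, -0.683, 0.0]
wrist_force: [0.2, 1.1, -0.8]
finger_gap: 0.0002
```

Run:
```python
from h import *
tool();snap('scene','s9');snap('wrist','w9')
b=cv2.imread('pics/s9.png')[90:210,230:390]
cv2.imwrite('pics/m9.png',np.hstack([cv2.resize(cv2.imread('pics/w9.png'),(400,300)),cv2.resize(b,(400,300),interpolation=cv2.INTER_CUBIC)]))
```

```text
t 13.8 tcp [ 0.5884 -0.0204  0.3125] toolx [ 0.0669 -0.9978 -0.0003] tooly [-0.9978 -0.0669 -0.0005] toolz [ 0.0005  0.0004 -1.    ] gap 0.0001890369800420144 F [ 0.2438  1.0855 -0.7719]
```

View pics/m9.png

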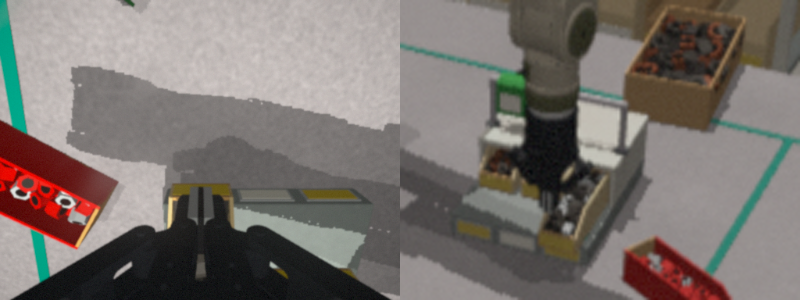

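Emit:
carry_out(
  motion=[
    {"jaw": -1, "tx": 0, "ty": 0, "tz": 3, "wx": 0, "wy": 0, "wz": 0},
    {"jaw": -1, "tx": 0, "ty": 0, "tz": 3, "wx": 0, "wy": 0, "wz": 0},
    {"jaw": -1, "tx": 0, "ty": 0, "tz": 2.4, "wx": 0, "wy": 0, "wz": 0},
    {"jaw": -1, "tx": -1, "ty": 0, "tz": 0, "wx": 0, "wy": 0, "wz": 0},
    {"jaw": -1, "tx": -0.8, "ty": 0, "tz": 0, "wx": 0, "wy": 0, "wz": 0},
    {"jaw": -1, "tx": -0.5, "ty": 0, "tz": 0, "wx": 0, "wy": 0, "wz": 0},
    {"jaw": -1, "tx": -0.5, "ty": 0, "tz": 0, "wx": 0, "wy": 0, "wz": 0},
    {"jaw": -1, "tx": -0.5, "ty": 0, "tz": 0, "wx": 0, "wy": 0, "wz": 0},
    {"jaw": -1, "tx": -0.5, "ty": 0, "tz": 0, "wx": 0, "wy": 0, "wz": 0},
  ],
)

```text
clock: 15.02
tcp_pos: [0.5865, 0.0178, 0.2296]
orientation: [0.0, 0.731, -0.683, 0.002]
wrist_force: [0.1, -5.3, 3.6]
finger_gap: -0.0001
```

Run:
```python
from h import *
tool();snap('scene','s10');snap('wrist','w10')
b=cv2.imread('pics/s10.png')[90:210,230:390]
cv2.imwrite('pics/m10.png',np.hstack([cv2.resize(cv2.imread('pics/w10.png'),(400,300)),cv2.resize(b,(400,300),interpolation=cv2.INTER_CUBIC)]))
```

```text
t 15.03 tcp [0.5865 0.0178 0.2296] toolx [ 0.0679 -0.9977  0.0031] tooly [-0.9977 -0.0679 -0.0028] toolz [ 0.003  -0.0029 -1.    ] gap -0.00014559651699890512 F [ 0.1172 -5.3139  3.6286]
```

View pics/m10.png

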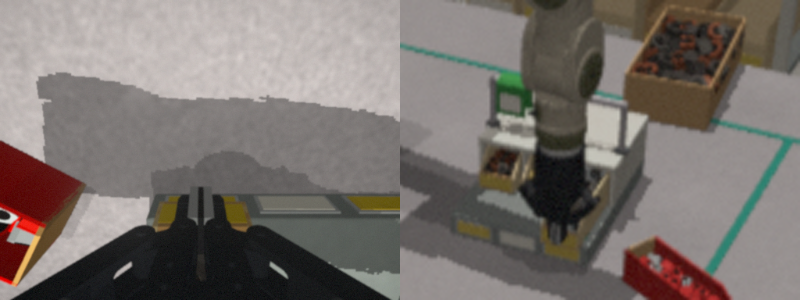

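Emit:
carry_out(
  motion=[
    {"jaw": -1, "tx": -0.6, "ty": 0, "tz": 0, "wx": 0, "wy": 0, "wz": 0},
    {"jaw": -1, "tx": -0.7, "ty": 0, "tz": 0, "wx": 0, "wy": 0, "wz": 0},
    {"jaw": -1, "tx": -0.7, "ty": 0, "tz": 0, "wx": 0, "wy": 0, "wz": 0},
    {"jaw": -1, "tx": -0.7, "ty": 0, "tz": 0, "wx": 0, "wy": 0, "wz": 0},
    {"jaw": -1, "tx": -0.7, "ty": 0, "tz": 0, "wx": 0, "wy": 0, "wz": 0},
    {"jaw": -1, "tx": -0.7, "ty": 0, "tz": 0, "wx": 0, "wy": 0, "wz": 0},
  ],
)

```text
clock: 15.88
tcp_pos: [0.5836, 0.0586, 0.2294]
orientation: [0.0, 0.731, -0.683, 0.002]
wrist_force: [0.1, -6.5, 5.2]
finger_gap: 0.0001
```

Emit:
carry_out(
  motion=[
    {"jaw": -1, "tx": -0.7, "ty": 0, "tz": 0, "wx": 0, "wy": 0, "wz": 0},
    {"jaw": -1, "tx": -0.7, "ty": 0, "tz": 0, "wx": 0, "wy": 0, "wz": 0},
    {"jaw": -1, "tx": -0.7, "ty": 0, "tz": 0, "wx": 0, "wy": 0, "wz": 0},
    {"jaw": -1, "tx": -0.7, "ty": 0, "tz": 0, "wx": 0, "wy": 0, "wz": 0},
    {"jaw": -1, "tx": -0.7, "ty": 0, "tz": 0, "wx": 0, "wy": 0, "wz": 0},
  ],
)

```text
clock: 16.5
tcp_pos: [0.5811, 0.0935, 0.2294]
orientation: [0.0, 0.731, -0.683, 0.002]
wrist_force: [0.2, -6.8, 4.9]
finger_gap: 0.0001
```

Run:
```python
from h import *
tool();snap('scene','s11');snap('wrist','w11')
b=cv2.imread('pics/s11.png')[90:210,230:390]
cv2.imwrite('pics/m11.png',np.hstack([cv2.resize(cv2.imread('pics/w11.png'),(400,300)),cv2.resize(b,(400,300),interpolation=cv2.INTER_CUBIC)]))
```

```text
t 16.5 tcp [0.5811 0.0935 0.2294] toolx [ 0.0677 -0.9977  0.0027] tooly [-0.9977 -0.0677 -0.0024] toolz [ 0.0025 -0.0025 -1.    ] gap 9.169080972956007e-05 F [ 0.2067 -6.8124  4.8574]
```

View pics/m11.png

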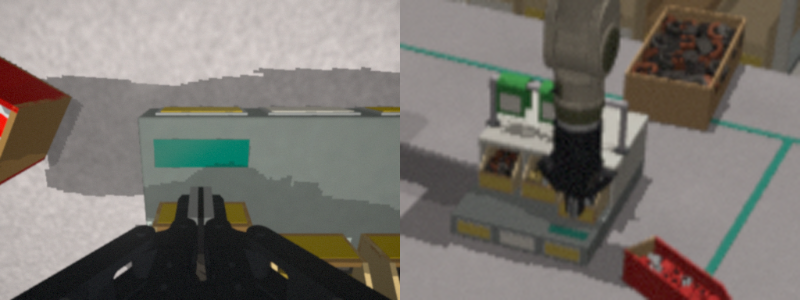

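Emit:
carry_out(
  motion=[
    {"jaw": -1, "tx": -0.6, "ty": 0, "tz": 0, "wx": 0, "wy": 0, "wz": 0},
    {"jaw": -1, "tx": -0.6, "ty": 0, "tz": 0, "wx": 0, "wy": 0, "wz": 0},
    {"jaw": -1, "tx": -0.5, "ty": 0, "tz": 0, "wx": 0, "wy": 0, "wz": 0},
    {"jaw": -1, "tx": -0.2, "ty": 0, "tz": 0, "wx": 0, "wy": 0, "wz": 0},
    {"jaw": -1, "tx": 0, "ty": 0, "tz": 0, "wx": 0, "wy": 0, "wz": 0},
  ],
)

```text
clock: 17.23
tcp_pos: [0.5795, 0.1127, 0.2289]
orientation: [-0.0, 0.731, -0.683, 0.001]
wrist_force: [0.4, -5.2, 5.2]
finger_gap: 0.0003
```

Emit:
carry_out(
  motion=[
    {"jaw": -1, "tx": -0.2, "ty": 0, "tz": 0, "wx": 0, "wy": 0, "wz": 0},
    {"jaw": -1, "tx": -0.2, "ty": 0, "tz": 0, "wx": 0, "wy": 0, "wz": 0},
  ],
)

```text
clock: 17.48
tcp_pos: [0.5792, 0.1164, 0.2289]
orientation: [0.0, 0.731, -0.683, 0.001]
wrist_force: [1.2, -6.6, 5.0]
finger_gap: -0.0
```

Emit:
carry_out(
  motion=[
    {"jaw": -1, "tx": -0.15, "ty": 0, "tz": 0, "wx": 0, "wy": 0, "wz": 0},
    {"jaw": -1, "tx": -0.15, "ty": 0, "tz": 0, "wx": 0, "wy": 0, "wz": 0},
  ],
)

```text
clock: 17.73
tcp_pos: [0.579, 0.1194, 0.2289]
orientation: [0.0, 0.731, -0.683, 0.001]
wrist_force: [-0.5, -7.1, 4.8]
finger_gap: -0.0002
```

Emit:
carry_out(
  motion=[
    {"jaw": -1, "tx": -0.15, "ty": 0, "tz": 0, "wx": 0, "wy": 0, "wz": 0},
    {"jaw": -1, "tx": -0.15, "ty": 0, "tz": 0, "wx": 0, "wy": 0, "wz": 0},
  ],
)

```text
clock: 17.98
tcp_pos: [0.5788, 0.1224, 0.2289]
orientation: [0.0, 0.731, -0.683, 0.001]
wrist_force: [0.2, -8.2, 5.3]
finger_gap: 0.0
```

Emit:
carry_out(
  motion=[
    {"jaw": -1, "tx": -0.15, "ty": 0, "tz": 0, "wx": 0, "wy": 0, "wz": 0},
    {"jaw": -1, "tx": -0.1, "ty": 0, "tz": 0, "wx": 0, "wy": 0, "wz": 0},
  ],
)

```text
clock: 18.23
tcp_pos: [0.5787, 0.1233, 0.2289]
orientation: [0.002, 0.73, -0.683, 0.003]
wrist_force: [0.9, -16.9, 6.1]
finger_gap: 0.0004
```

Run:
```python
from h import *
tool();snap('wrist','w12')
im=cv2.imread('pics/w12.png');cv2.imwrite('pics/w12b.png',cv2.resize(im,(800,600)))
```

```text
t 18.23 tcp [0.5787 0.1233 0.2289] toolx [ 0.0664 -0.9978  0.0073] tooly [-0.9978 -0.0664 -0.0009] toolz [ 0.0014 -0.0072 -1.    ] gap 0.00038733108163343247 F [  0.9069 -16.9384   6.065 ]
```

View pics/w12b.png

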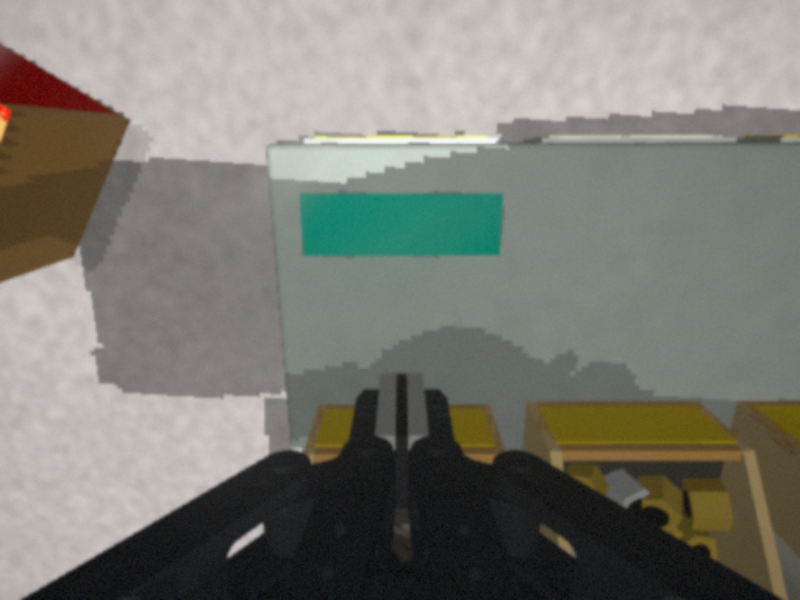

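The push stalled at 17 N. The bin's front bottom edge (row 405) lines up with its neighbour's (row 401), so it is home. I'll back off and rise, and work out the marker's pose.

Emit:
carry_out(
  motion=[
    {"jaw": -1, "tx": 0.5, "ty": 0, "tz": 0, "wx": 0, "wy": 0, "wz": 0},
    {"jaw": -1, "tx": 2, "ty": 0, "tz": 0, "wx": 0, "wy": 0, "wz": 0},
    {"jaw": 0, "tx": 4, "ty": 0, "tz": 0, "wx": 0, "wy": 0, "wz": 0},
    {"jaw": 0, "tx": 4, "ty": 0, "tz": -4, "wx": 0, "wy": 0, "wz": 0},
    {"jaw": 0, "tx": 4, "ty": 0, "tz": -4, "wx": 0, "wy": 0, "wz": 0},
    {"jaw": 0.5, "tx": 4, "ty": 0, "tz": -4, "wx": 0, "wy": 0, "wz": 0},
    {"jaw": 0.5, "tx": 4, "ty": 0, "tz": -4, "wx": 0, "wy": 0, "wz": 0},
  ],
)

```text
clock: 19.15
tcp_pos: [0.5932, -0.1005, 0.3891]
orientation: [-0.0, 0.731, -0.682, -0.001]
wrist_force: [0.5, -0.0, -0.5]
finger_gap: 0.064
```

Run:
```python
from h import *
p,M=tool();snap('wrist','w13');snap('top','t13')
im=cv2.imread('pics/w13.png');b=cv2.imread('pics/t13.png')
cv2.imwrite('pics/m13.png',np.hstack([cv2.resize(im,(400,300)),cv2.resize(b[60:285,30:330],(400,300))]))
c=cal('w3')
C=[onz(c,((x+.5)/8-.5+75,(y+.5)/8-.5+195),.062) for x,y in [(155,205),(440,345),(325,500),(62,355)]]
for q in C:print(q)
print('ctr',sum(C)/4); L=(C[1]+C[2]-C[0]-C[3])[:2];W=(C[0]+C[1]-C[2]-C[3])[:2]
print('long',np.linalg.norm(L)/2,np.degrees(np.arctan2(L[1],L[0])),'wide',np.linalg.norm(W)/2,np.degrees(np.arctan2(W[1],W[0])))
```

```text
t 19.15 tcp [ 0.5932 -0.1005  0.3891] toolx [ 0.0691 -0.9976 -0.0012] tooly [-0.9976 -0.0691  0.0004] toolz [-0.0005  0.0012 -1.    ] gap 0.06398848930170997 F [ 0.5112 -0.0366 -0.4983]
[ 0.684  -0.2142  0.062 ]
[ 0.6394 -0.1892  0.062 ]
[ 0.6626 -0.1591  0.062 ]
[ 0.7038 -0.1862  0.062 ]
ctr [ 0.6725 -0.1872  0.062 ]
long 0.050153313595853635 148.6728205447813 wide 0.03610413682864317 -126.56749409813465
```

View pics/m13.png

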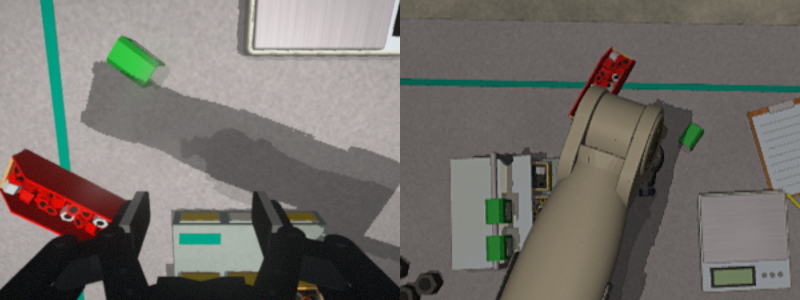

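Emit:
carry_out(
  motion=[
    {"jaw": 0.5, "tx": 3.1, "ty": -2.4, "tz": -1, "wx": 0, "wy": 0, "wz": 0},
    {"jaw": 0.5, "tx": 3.1, "ty": -2.4, "tz": -1, "wx": 0, "wy": 0, "wz": 0},
    {"jaw": 0.5, "tx": 3, "ty": -2.5, "tz": -1, "wx": 0, "wy": 0, "wz": 0},
    {"jaw": 0.5, "tx": 0, "ty": 0, "tz": 0, "wx": 0, "wy": 0, "wz": 10.6},
    {"jaw": 0.5, "tx": 0, "ty": 0, "tz": 0, "wx": 0, "wy": 0, "wz": 10.6},
    {"jaw": 0.5, "tx": 0, "ty": 0, "tz": 0, "wx": 0, "wy": 0, "wz": 10.6},
    {"jaw": 0.5, "tx": 0, "ty": 0, "tz": 0, "wx": 0, "wy": 0, "wz": 10.6},
    {"jaw": 0.5, "tx": 0, "ty": 0, "tz": 0, "wx": 0, "wy": 0, "wz": 10.6},
    {"jaw": 0.5, "tx": 0, "ty": 0, "tz": 0, "wx": 0, "wy": 0, "wz": 10.6},
    {"jaw": 0.5, "tx": 0, "ty": 0, "tz": 0, "wx": 0, "wy": 0, "wz": 10.6},
    {"jaw": 0.5, "tx": 0, "ty": 0, "tz": 0, "wx": 0, "wy": 0, "wz": 10.6},
    {"jaw": 0.5, "tx": 0, "ty": 0, "tz": 0, "wx": 0, "wy": 0, "wz": 10.6},
    {"jaw": 0.5, "tx": 0, "ty": 0, "tz": 0, "wx": 0, "wy": 0, "wz": 10.6},
    {"jaw": 0.5, "tx": 0, "ty": 0, "tz": 0, "wx": 0, "wy": 0, "wz": 10.6},
    {"jaw": 0.5, "tx": 0, "ty": 0, "tz": 0, "wx": 0, "wy": 0, "wz": 10.6},
    {"jaw": 0.5, "tx": 0, "ty": 0, "tz": 0, "wx": 0, "wy": 0, "wz": 0},
    {"jaw": 0.5, "tx": 0, "ty": 0, "tz": 0, "wx": 0, "wy": 0, "wz": 0},
  ],
)

```text
clock: 21.38
tcp_pos: [0.6728, -0.1853, 0.4175]
orientation: [-0.001, 0.284, 0.959, 0.0]
wrist_force: [-0.5, -0.1, 0.1]
finger_gap: 0.0636
```

Run:
```python
from h import *
p,M=tool();snap('wrist','w14');snap('top','t14')
im=cv2.imread('pics/w14.png');cv2.imwrite('pics/w14b.png',cv2.resize(im,(800,600)))
im=cv2.imread('pics/t14.png');cv2.imwrite('pics/t14b.png',cv2.resize(im[160:280,60:220],(800,600),interpolation=cv2.INTER_CUBIC))
```

```text
t 21.38 tcp [ 0.6728 -0.1853  0.4175] toolx [-0.8382  0.5454  0.0012] tooly [0.5454 0.8382 0.0002] toolz [-0.0009  0.0008 -1.    ] gap 0.06363338257404057 F [-0.4804 -0.138   0.1422]
```

View pics/w14b.png

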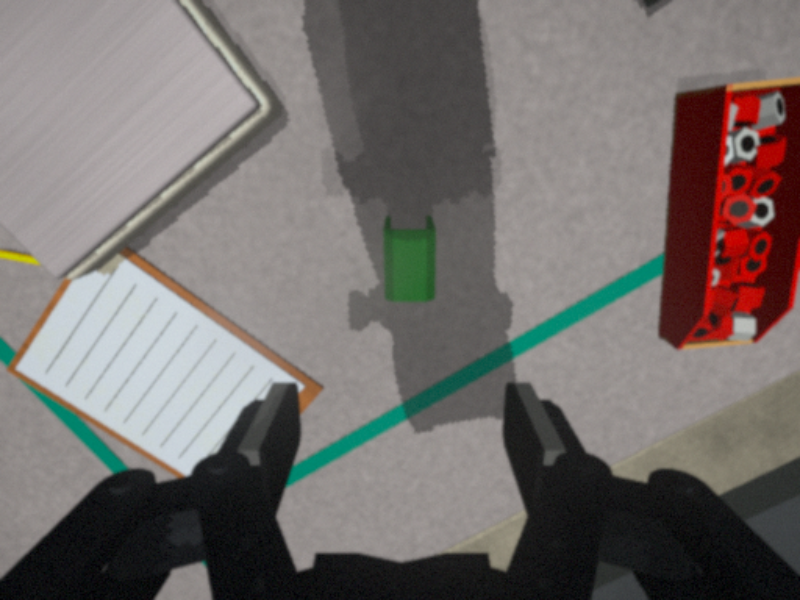

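View pics/t14b.png

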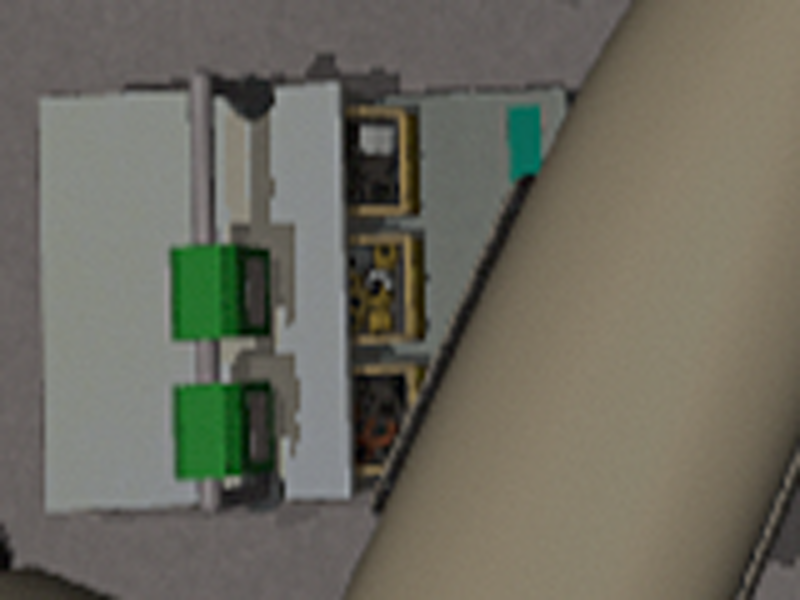

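In the top view the placed bin's front lines up with its neighbours (right edges 415, 425, 420 px). The marker's crown in the wrist view is (386–435, 228–301), square to the jaws.

Run:
```python
from h import *
p,M=tool()
c=cal('w14');f=lambda x,y:((x+.5)/1.5625-.5,(y+.5)/1.5625-.5)
im=cv2.imread('pics/w14.png');h=cv2.cvtColor(im,cv2.COLOR_BGR2HSV)
m=cv2.inRange(h,(50,120,60),(72,255,255));m[:, :220]=0;m[:,300:]=0
m[:120]=0;m[210:]=0
ct=max(cv2.findContours(m,0,1)[0],key=cv2.contourArea);print(cv2.boundingRect(ct),cv2.minAreaRect(ct))
C=[onz(c,f(*q),.062) for q in [(386,228),(434.5,228),(436,301),(385,301)]]
print(np.array(C)); g=sum(C)/4;print(g,'in tool',M.T@(g-p))
A=(C[2]+C[3]-C[0]-C[1])[:2];print('crown yaw',np.degrees(np.arctan2(A[1],A[0])),np.linalg.norm(A)/2,'toolx',np.degrees(np.arctan2(*M[[1,0],0])))
```

```text
t 21.48 tcp [ 0.6729 -0.1854  0.4178] toolx [-0.8375  0.5464  0.0006] tooly [0.5464 0.8375 0.0002] toolz [-0.0004  0.0005 -1.    ] gap 0.0637487487916199 F [0.478 0.061 0.716]
(247, 148, 31, 44) ((262.0, 169.5), (43.0, 30.0), 90.0)
[[ 0.6472 -0.1815  0.062 ]
 [ 0.6647 -0.1546  0.062 ]
 [ 0.7083 -0.1806  0.062 ]
 [ 0.6891 -0.2101  0.062 ]]
[ 0.6773 -0.1817  0.062 ] in tool [-0.0019  0.0054  0.3558]
crown yaw -32.53165239029683 0.05075331708144544 toolx 146.87838454310818
```

Emit:
carry_out(
  motion=[
    {"jaw": 0.5, "tx": -0.2, "ty": 0.55, "tz": 2, "wx": 0, "wy": 0, "wz": -0.5},
    {"jaw": 0.5, "tx": 0, "ty": 0, "tz": 5, "wx": 0, "wy": 0, "wz": 0},
    {"jaw": 0.5, "tx": 0, "ty": 0, "tz": 5, "wx": 0, "wy": 0, "wz": 0},
    {"jaw": 0.5, "tx": 0, "ty": 0, "tz": 3, "wx": 0, "wy": 0, "wz": 0},
    {"jaw": 0.5, "tx": 0, "ty": 0, "tz": 0, "wx": 0, "wy": 0, "wz": 0},
  ],
)

```text
clock: 22.1
tcp_pos: [0.6764, -0.1814, 0.2649]
orientation: [-0.003, 0.281, 0.96, 0.0]
wrist_force: [-0.4, -1.0, 0.8]
finger_gap: 0.0639
```

Run:
```python
from h import *
p,M=tool();snap('wrist','w15')
```

```text
t 22.1 tcp [ 0.6764 -0.1814  0.2649] toolx [-0.8417  0.5398  0.0063] tooly [ 0.5398  0.8418 -0.001 ] toolz [-0.0058  0.0025 -1.    ] gap 0.06394033291105634 F [-0.3546 -1.013   0.8488]
```

View pics/w15.png

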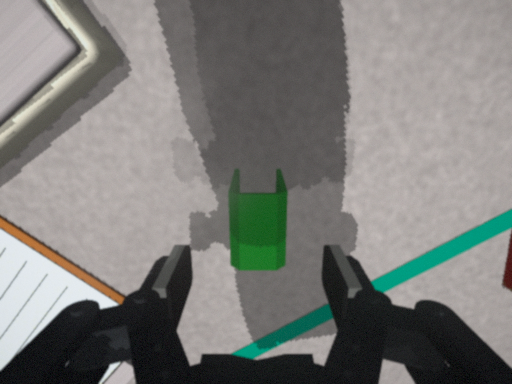

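Emit:
carry_out(
  motion=[
    {"jaw": 0.5, "tx": 0, "ty": 0, "tz": 2.5, "wx": 0, "wy": 0, "wz": 0},
    {"jaw": 0.5, "tx": 0, "ty": 0, "tz": 2.2, "wx": 0, "wy": 0, "wz": 0},
    {"jaw": 0.5, "tx": 0, "ty": 0, "tz": 1.8, "wx": 0, "wy": 0, "wz": 0},
    {"jaw": 0.5, "tx": 0, "ty": 0, "tz": 0, "wx": 0, "wy": 0, "wz": 0},
    {"jaw": -1, "tx": 0, "ty": 0, "tz": 0, "wx": 0, "wy": 0, "wz": 0},
    {"jaw": -1, "tx": 0, "ty": 0, "tz": 0, "wx": 0, "wy": 0, "wz": 0},
    {"jaw": -1, "tx": 0, "ty": 0, "tz": 0, "wx": 0, "wy": 0, "wz": 0},
    {"jaw": -1, "tx": 0, "ty": 0, "tz": 0, "wx": 0, "wy": 0, "wz": 0},
    {"jaw": -1, "tx": 0, "ty": 0, "tz": 0, "wx": 0, "wy": 0, "wz": 0},
    {"jaw": -1, "tx": 0, "ty": 0, "tz": 0, "wx": 0, "wy": 0, "wz": 0},
  ],
  force=25,
)

```text
clock: 23.4
tcp_pos: [0.6782, -0.1821, 0.2048]
orientation: [0.001, 0.282, 0.959, -0.0]
wrist_force: [0.0, 0.6, 5.7]
finger_gap: 0.0345
```

Run:
```python
from h import *
p,M=tool();snap('wrist','w16')
```

```text
t 23.4 tcp [ 0.6782 -0.1821  0.2048] toolx [-0.8412  0.5407 -0.0027] tooly [0.5407 0.8412 0.0007] toolz [ 0.0027 -0.0009 -1.    ] gap 0.03446401572099172 F [0.0329 0.5932 5.6798]
```

View pics/w16.png

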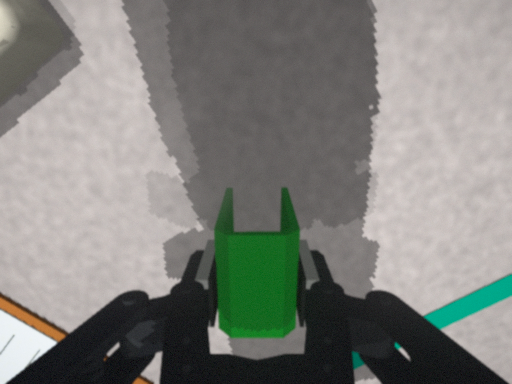

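Emit:
carry_out(
  motion=[
    {"jaw": -1, "tx": 0, "ty": 0, "tz": -1, "wx": 0, "wy": 0, "wz": 0},
    {"jaw": -1, "tx": 0, "ty": 0, "tz": -4, "wx": 0, "wy": 0, "wz": 0},
    {"jaw": -1, "tx": 0, "ty": 0, "tz": -5, "wx": 0, "wy": 0, "wz": 0},
    {"jaw": -1, "tx": 0, "ty": 0, "tz": -5, "wx": 0, "wy": 0, "wz": 0},
    {"jaw": -1, "tx": 0, "ty": 0, "tz": -5, "wx": 0, "wy": 0, "wz": 0},
    {"jaw": -1, "tx": 0, "ty": 0, "tz": -5, "wx": 0, "wy": 0, "wz": 0},
    {"jaw": -1, "tx": 0, "ty": 0, "tz": -2, "wx": 0, "wy": 0, "wz": 0},
    {"jaw": -1, "tx": 0, "ty": 0, "tz": 0, "wx": 0, "wy": 0, "wz": -9.2},
    {"jaw": -1, "tx": 0, "ty": 0, "tz": 0, "wx": 0, "wy": 0, "wz": -9.2},
    {"jaw": -1, "tx": 0, "ty": 0, "tz": 0, "wx": 0, "wy": 0, "wz": -9.2},
    {"jaw": -1, "tx": 0, "ty": 0, "tz": 0, "wx": 0, "wy": 0, "wz": -9.2},
    {"jaw": -1, "tx": 0, "ty": 0, "tz": 0, "wx": 0, "wy": 0, "wz": 0},
    {"jaw": -1, "tx": 0, "ty": 0, "tz": 0, "wx": 0, "wy": 0, "wz": 0},
  ],
)

```text
clock: 25.08
tcp_pos: [0.6775, -0.1818, 0.4733]
orientation: [-0.0, -0.034, 0.999, 0.0]
wrist_force: [0.2, -0.8, -0.5]
finger_gap: 0.0345
```

Run:
```python
from h import *
c=cal('w16')
a=onz(c,(257,232),.062);b=onz(c,(257,336),.0615);print('tag centre at grasp',(a+b)/2, a,b)
p,M=tool();snap('wrist','w17')
t=np.array([.5726,.2062,p[2]]);print('delta tool cm',100*M.T@(t-p), 'yaw',np.degrees(np.arctan2(M[1,0],M[0,0])))
```

```text
tag centre at grasp [ 0.6766 -0.1815  0.0617] [ 0.6552 -0.1678  0.062 ] [ 0.6979 -0.1953  0.0615]
t 25.07 tcp [ 0.6775 -0.1818  0.4733] toolx [-0.9977 -0.0683  0.0002] tooly [-0.0683  0.9977  0.0002] toolz [-0.0002  0.0002 -1.    ] gap 0.034502139386506744 F [ 0.2226 -0.793  -0.5333]
delta tool cm [ 7.8185 39.4305  0.0077] yaw -176.08553253402465
```

View pics/w17.png

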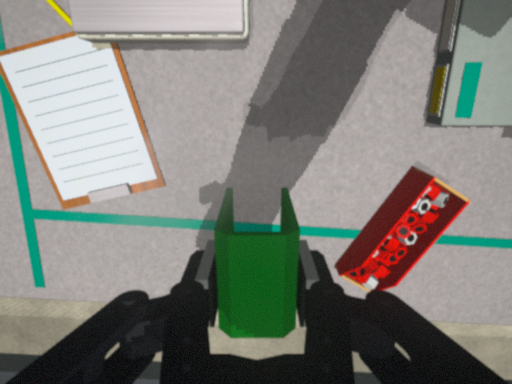

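Emit:
carry_out(
  motion=[
    {"jaw": -1, "tx": 0.5, "ty": 2.4, "tz": 0, "wx": 0, "wy": 0, "wz": 0},
    {"jaw": -1, "tx": 0.8, "ty": 4, "tz": 0, "wx": 0, "wy": 0, "wz": 0},
    {"jaw": -1, "tx": 0.9, "ty": 4.5, "tz": 0, "wx": 0, "wy": 0, "wz": 0},
    {"jaw": -1, "tx": 0.9, "ty": 4.5, "tz": 0, "wx": 0, "wy": 0, "wz": 0},
    {"jaw": -1, "tx": 0.9, "ty": 4.5, "tz": 0, "wx": 0, "wy": 0, "wz": 0},
    {"jaw": -1, "tx": 0.9, "ty": 4.5, "tz": 0, "wx": 0, "wy": 0, "wz": 0},
    {"jaw": -1, "tx": 0.9, "ty": 4.5, "tz": 0, "wx": 0, "wy": 0, "wz": 0},
    {"jaw": -1, "tx": 0.9, "ty": 4.5, "tz": 0, "wx": 0, "wy": 0, "wz": 0},
    {"jaw": -1, "tx": 0.7, "ty": 4, "tz": 0, "wx": 0, "wy": 0, "wz": 0},
    {"jaw": -1, "tx": 0.4, "ty": 2, "tz": 0, "wx": 0, "wy": 0, "wz": 0},
    {"jaw": -1, "tx": 0, "ty": 0, "tz": 0, "wx": 0, "wy": 0, "wz": 0},
    {"jaw": -1, "tx": 0, "ty": 0, "tz": 0, "wx": 0, "wy": 0, "wz": 0},
  ],
)

```text
clock: 26.62
tcp_pos: [0.5723, 0.2047, 0.4731]
orientation: [0.0, -0.035, 0.999, -0.0]
wrist_force: [-0.0, 0.2, -0.9]
finger_gap: 0.0345
```

Run:
```python
from h import *
p,M=tool();snap('wrist','w18');snap('scene','s18')
t=np.array([.5726,.2062,p[2]]);print('delta tool cm',100*M.T@(t-p), 'yaw',np.degrees(np.arctan2(M[1,0],M[0,0])))
im=cv2.imread('pics/w18.png');cv2.imwrite('pics/w18b.png',cv2.resize(im,(800,600)))
b=cv2.imread('pics/s18.png')[60:210,230:390];cv2.imwrite('pics/s18b.png',cv2.resize(b,(640,600),interpolation=cv2.INTER_CUBIC))
```

```text
t 26.62 tcp [0.5723 0.2047 0.4731] toolx [-0.9976 -0.0696 -0.0001] tooly [-0.0696  0.9976 -0.0005] toolz [ 0.0001 -0.0005 -1.    ] gap 0.034532285921611415 F [-0.0448  0.2121 -0.8623]
delta tool cm [-0.0423  0.1468 -0.0001] yaw -176.00926277924412
```

View pics/w18b.png

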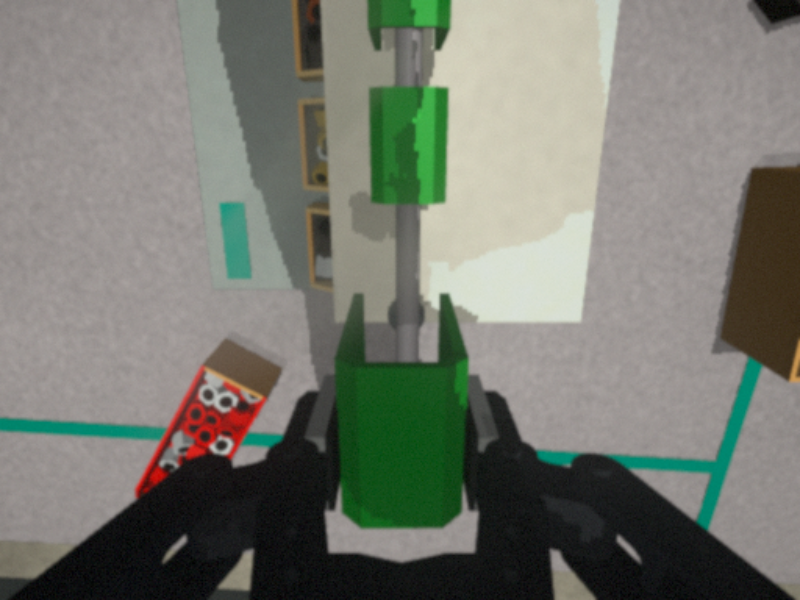

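View pics/s18b.png

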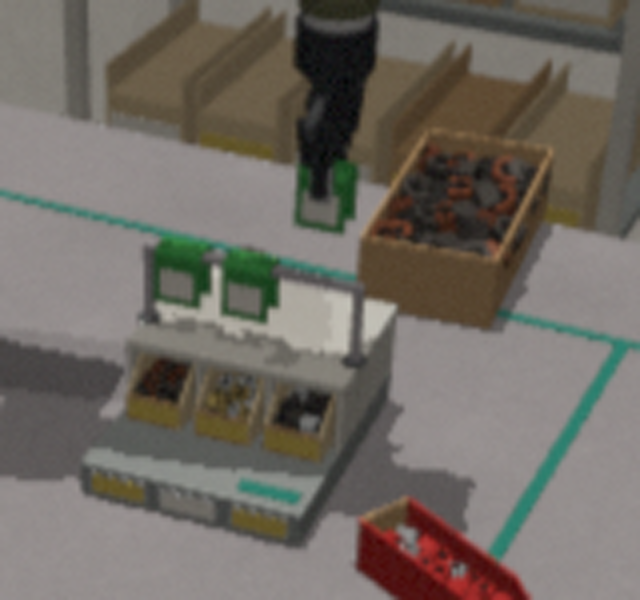

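The middle neighbour's crown is at (370–447, 88–203) and the rail runs along column 407. I'll refine the drop point from these.

Run:
```python
from h import *
p,M=tool();c=cal('w18');f=lambda x,y:((x+.5)/1.5625-.5,(y+.5)/1.5625-.5)
R1=onz(c,f(407.5,240),.203);R2=onz(c,f(407,285),.203);T=(onz(c,f(409,88),.2125)+onz(c,f(408.5,203),.2125))/2
print(R1,R2,T)
r=np.array([.99756,.06976,0]);x=np.array([-.06976,.99756,0])
print('rail depth',R1@x,R2@x,T@x,'TCP depth',p@x)
print('neighbour row',T@r,'+76',T@r+.076,'TCP row',p@r)
for n,z in (('post',.203),):print(onz(c,f(406,315),.118)@r)
g=onz(c,f(401.5,363),p[2]-.1428);b=onz(c,f(401.5,526),p[2]-.1428);print('held tag ctr row/depth',(g+b)@r/2,(g+b)@x/2,'len',np.linalg.norm(g-b))
```

```text
t 26.73 tcp [0.5724 0.2043 0.4731] toolx [-0.9976 -0.0688 -0.    ] tooly [-0.0688  0.9976 -0.0002] toolz [ 0.     -0.0002 -1.    ] gap 0.034587774096949984 F [-0.3939  0.3923  0.1229]
[0.5393 0.2045 0.203 ] [0.5622 0.206  0.203 ] [0.4959 0.2018 0.2125]
rail depth 0.16641439711521958 0.1662498492081707 0.16670229133770856 TCP depth 0.16389110319748842
neighbour row 0.5087801818415538 +76 0.5847801818415538 TCP row 0.5852540307774745
0.6224714044127811
held tag ctr row/depth 0.5825832964110848 0.16364300991611416 len 0.05034275546951125
```

Emit:
carry_out(
  motion=[
    {"jaw": -1, "tx": -0.2, "ty": 0.25, "tz": 0, "wx": 0, "wy": 0, "wz": 0},
    {"jaw": -1, "tx": 0, "ty": 0, "tz": 2, "wx": 0, "wy": 0, "wz": 0},
    {"jaw": -1, "tx": 0, "ty": 0, "tz": 2.5, "wx": 0, "wy": 0, "wz": 0},
    {"jaw": -1, "tx": 0, "ty": 0, "tz": 1.5, "wx": 0, "wy": 0, "wz": 0},
    {"jaw": -1, "tx": 0, "ty": 0, "tz": 1, "wx": 0, "wy": 0, "wz": 0},
    {"jaw": -1, "tx": 0, "ty": 0, "tz": 0, "wx": 0, "wy": 0, "wz": 0},
  ],
)

```text
clock: 27.48
tcp_pos: [0.5737, 0.2081, 0.4027]
orientation: [-0.001, -0.035, 0.999, -0.0]
wrist_force: [0.3, 0.1, -0.1]
finger_gap: 0.0348
```

Run:
```python
from h import *
p,M=tool();snap('wrist','w19');snap('scene','s19')
b=cv2.imread('pics/s19.png')[70:190,240:380]
cv2.imwrite('pics/m19.png',np.hstack([cv2.resize(cv2.imread('pics/w19.png'),(400,300)),cv2.resize(b,(400,300),interpolation=cv2.INTER_CUBIC)]))
```

```text
t 27.48 tcp [0.5737 0.2081 0.4027] toolx [-0.9975 -0.0707  0.001 ] tooly [-0.0707  0.9975 -0.    ] toolz [-0.001  -0.0001 -1.    ] gap 0.03476712828150534 F [ 0.2524  0.0517 -0.0741]
```

View pics/m19.png

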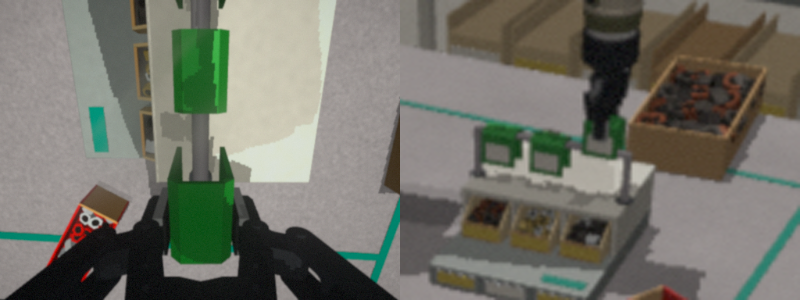

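Emit:
carry_out(
  motion=[
    {"jaw": -1, "tx": 0, "ty": -0.05, "tz": 1.5, "wx": 0, "wy": 0, "wz": 0},
    {"jaw": -1, "tx": 0, "ty": 0, "tz": 1.5, "wx": 0, "wy": 0, "wz": 0},
    {"jaw": -1, "tx": 0, "ty": 0, "tz": 1.2, "wx": 0, "wy": 0, "wz": 0},
    {"jaw": -1, "tx": 0, "ty": 0, "tz": 0.3, "wx": 0, "wy": 0, "wz": 0},
    {"jaw": -1, "tx": 0, "ty": 0, "tz": 0, "wx": 0, "wy": 0, "wz": 0},
  ],
)

```text
clock: 28.2
tcp_pos: [0.5737, 0.2078, 0.3579]
orientation: [-0.0, -0.035, 0.999, -0.0]
wrist_force: [0.6, -0.6, 0.3]
finger_gap: 0.0345
```

Emit:
carry_out(
  motion=[
    {"jaw": -1, "tx": 0, "ty": 0, "tz": 0.15, "wx": 0, "wy": 0, "wz": 0},
    {"jaw": -1, "tx": 0, "ty": 0, "tz": 0, "wx": 0, "wy": 0, "wz": 0},
  ],
)

```text
clock: 28.45
tcp_pos: [0.5739, 0.2078, 0.357]
orientation: [0.0, -0.035, 0.999, 0.0]
wrist_force: [-0.1, 0.2, -1.9]
finger_gap: 0.0348
```

Emit:
carry_out(
  motion=[
    {"jaw": -1, "tx": 0, "ty": 0, "tz": 0.15, "wx": 0, "wy": 0, "wz": 0},
    {"jaw": -1, "tx": 0, "ty": 0, "tz": 0, "wx": 0, "wy": 0, "wz": 0},
  ],
)

```text
clock: 28.7
tcp_pos: [0.5738, 0.2078, 0.3553]
orientation: [0.0, -0.035, 0.999, 0.0]
wrist_force: [0.1, 0.9, -0.1]
finger_gap: 0.0352
```

Run:
```python
from h import *
p,M=tool();snap('wrist','w20');snap('scene','s20')
b=cv2.imread('pics/s20.png')[70:190,240:380]
cv2.imwrite('pics/m20.png',np.hstack([cv2.resize(cv2.imread('pics/w20.png'),(400,300)),cv2.resize(b,(400,300),interpolation=cv2.INTER_CUBIC)]))
```

```text
t 28.7 tcp [0.5738 0.2078 0.3553] toolx [-0.9975 -0.0709 -0.0003] tooly [-0.0709  0.9975  0.0001] toolz [ 0.0003  0.0002 -1.    ] gap 0.03516756572498456 F [ 0.1352  0.8597 -0.1495]
```

View pics/m20.png

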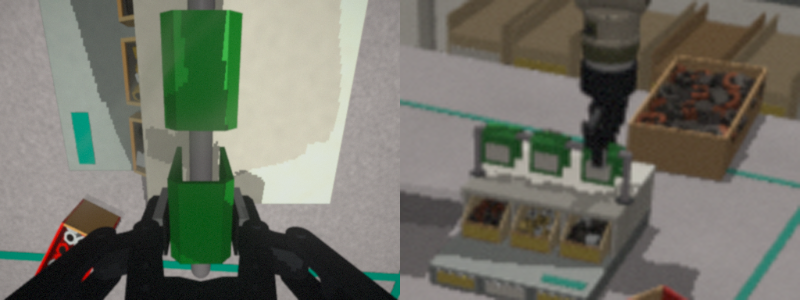

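Emit:
carry_out(
  motion=[
    {"jaw": -1, "tx": 0, "ty": 0, "tz": 0.1, "wx": 0, "wy": 0, "wz": 0},
    {"jaw": -1, "tx": 0, "ty": 0, "tz": 0.1, "wx": 0, "wy": 0, "wz": 0},
  ],
)

```text
clock: 29.05
tcp_pos: [0.5736, 0.2078, 0.3551]
orientation: [0.001, -0.036, 0.999, 0.0]
wrist_force: [-3.9, -0.5, 12.9]
finger_gap: 0.0344
```

Emit:
carry_out(
  motion=[
    {"jaw": -1, "tx": 0, "ty": 0, "tz": -0.1, "wx": 0, "wy": 0, "wz": 0},
    {"jaw": -0.05, "tx": 0, "ty": 0, "tz": 0, "wx": 0, "wy": 0, "wz": 0},
    {"jaw": 0.2, "tx": 0, "ty": 0, "tz": 0, "wx": 0, "wy": 0, "wz": 0},
    {"jaw": 0.2, "tx": 0, "ty": 0, "tz": 0, "wx": 0, "wy": 0, "wz": 0},
    {"jaw": 0.2, "tx": 0, "ty": 0, "tz": 0, "wx": 0, "wy": 0, "wz": 0},
    {"jaw": 0.2, "tx": 0, "ty": 0, "tz": -0.8, "wx": 0, "wy": 0, "wz": 0},
    {"jaw": 0.2, "tx": 0, "ty": 0, "tz": -1, "wx": 0, "wy": 0, "wz": 0},
  ],
)

```text
clock: 29.92
tcp_pos: [0.5738, 0.2078, 0.3728]
orientation: [-0.0, -0.035, 0.999, 0.0]
wrist_force: [0.4, -0.0, -0.1]
finger_gap: 0.0512
```

Run:
```python
from h import *
p,M=tool();snap('wrist','w21')
```

```text
t 29.93 tcp [0.5738 0.2078 0.3728] toolx [-0.9975 -0.0709  0.    ] tooly [-0.0709  0.9975  0.0001] toolz [-0.      0.0001 -1.    ] gap 0.051154982414139655 F [ 0.4118 -0.0067 -0.131 ]
```

View pics/w21.png

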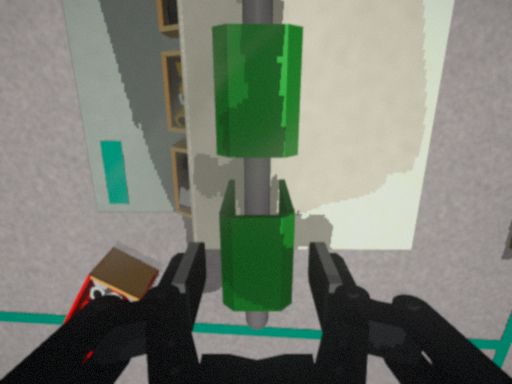

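Emit:
carry_out(
  motion=[
    {"jaw": 0.2, "tx": 0, "ty": 0, "tz": -3, "wx": 0, "wy": 0, "wz": 0},
    {"jaw": 0.2, "tx": 0, "ty": 0, "tz": -5, "wx": 0, "wy": 0, "wz": 0},
    {"jaw": 0.2, "tx": 0, "ty": 0, "tz": -4, "wx": 0, "wy": 0, "wz": 0},
    {"jaw": 0.2, "tx": 0, "ty": -4.5, "tz": 0, "wx": 0, "wy": 0, "wz": 0},
    {"jaw": 0.2, "tx": 0, "ty": -4.5, "tz": 0, "wx": 0, "wy": 0, "wz": 0},
    {"jaw": 0.2, "tx": 0, "ty": -4.5, "tz": 0, "wx": 0, "wy": 0, "wz": 0},
    {"jaw": 0.2, "tx": 0, "ty": -4.5, "tz": 0, "wx": 0, "wy": 0, "wz": 0},
    {"jaw": 0.2, "tx": 0, "ty": -4.5, "tz": 0, "wx": 0, "wy": 0, "wz": 0},
    {"jaw": 0.2, "tx": 0, "ty": -4.5, "tz": 0, "wx": 0, "wy": 0, "wz": 0},
    {"jaw": 0.2, "tx": 0, "ty": -4.5, "tz": 0, "wx": 0, "wy": 0, "wz": 0},
    {"jaw": 0.2, "tx": 0, "ty": -4.5, "tz": 0, "wx": 0, "wy": 0, "wz": 0},
    {"jaw": 0.2, "tx": 0, "ty": -4.5, "tz": 0, "wx": 0, "wy": 0, "wz": 0},
    {"jaw": 0.2, "tx": 0, "ty": 0, "tz": 0, "wx": 0, "wy": 0, "wz": 0},
    {"jaw": 0.2, "tx": 0, "ty": 0, "tz": 0, "wx": 0, "wy": 0, "wz": 0},
  ],
)

```text
clock: 31.72
tcp_pos: [0.6023, -0.1962, 0.4924]
orientation: [0.0, -0.035, 0.999, 0.0]
wrist_force: [-1.1, 0.1, -0.7]
finger_gap: 0.0515
```

Run:
```python
from h import *
p,M=tool();snap('top','t22');snap('scene','s22')
a=cv2.imread('pics/t22.png')[165:275,60:190];b=cv2.imread('pics/s22.png')[100:200,240:340]
cv2.imwrite('pics/t22b.png',cv2.resize(a,None,fx=5,fy=5,interpolation=cv2.INTER_CUBIC));cv2.imwrite('pics/s22b.png',cv2.resize(b,(600,600),interpolation=cv2.INTER_CUBIC))
```

```text
t 31.73 tcp [ 0.6023 -0.1962  0.4924] toolx [-0.9975 -0.0704 -0.0003] tooly [-0.0704  0.9975  0.0003] toolz [ 0.0003  0.0003 -1.    ] gap 0.051487006648389524 F [-1.0627  0.0817 -0.6771]
```

View pics/t22b.png

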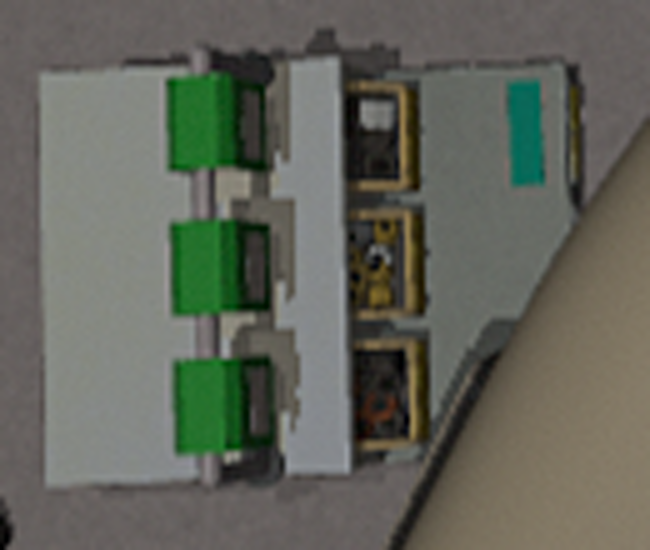

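View pics/s22b.png

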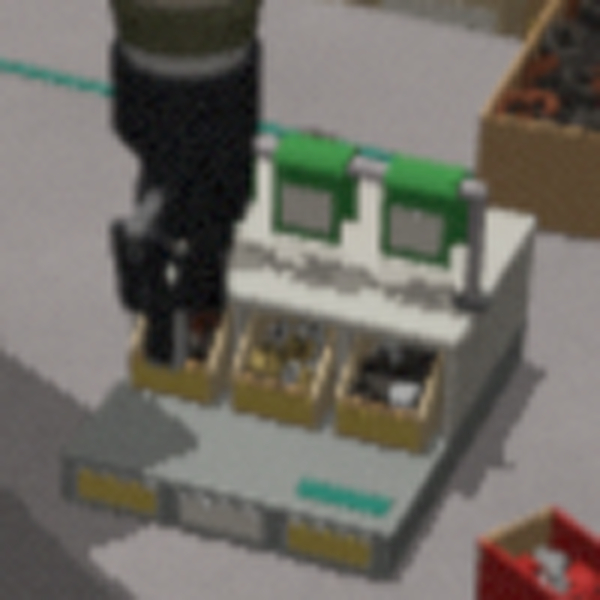

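Both are in place: three markers on the rail (crown centres at rows 122, 268 and 405) and three bin fronts in line (edges 418, 425, 428, following the rack's skew). The arm is clear, so I'm handing in.

Run:
```python
from h import *
c=cal('t22');f=lambda x,y:(60+(x+.5)/5-.5,165+(y+.5)/5-.5)
r=np.array([.99756,.06976,0]);x=np.array([-.06976,.99756,0])
T=onz(c,f(201,122),.2125);print('tag row err',T@r-.5856,'depth-rail',T@x-.1664)
for q in[(418,138),(425,262),(428,395)]:print('bin front depth from mouth',onz(c,f(*q),.055)@x-.1157)
print(env.hand_in())
```

```text
tag row err 0.00016280408625357623 depth-rail -0.0033085736238490926
bin front depth from mouth -0.02836699769990235
bin front depth from mouth -0.030180245847524184
bin front depth from mouth -0.029429642652076968
the job is handed in; nothing more can be done
None
```

The counted bin is back in the empty pigeon-hole, and the green marker hangs over the rail above it. I handed the job in at about 32 s of the 58 s allowed; no verdict was reported.

- **Bin:** I carried it level with its low front outwards, set it on the ledge partly in the mouth, and pushed it home with shut fingers. It stopped dead at about 17 N. In the last top view its front stands out 28 mm, against 29–30 mm for its neighbours and the nominal 26 mm; I put that offset down to image resolution.
- **Marker:** I lowered it onto the rail until it touched (about 13 N), then released it. It measures within about 1 mm of the bay's middle along the rail and about 3 mm off the rail line across it. It looks upright, like the others.
- **Neighbours:** The other bins and markers show no visible movement, and the arm stands clear.

No check failed. One call was refused before anything moved because its rows lacked some keys, and I corrected an early image-scaling mistake of mine before it affected any move.

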